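# Bushes away, then open the coupling guard and hold it

### The arm

A 7-joint arm with a two-finger parallel gripper is mounted at the origin on the work surface. World frame = base frame: x ahead of the robot, y to its left, z up, the work surface at z = 0. Lengths are in m, angles in rad, forces in N, time in s.
With the tool pointing down it reaches from about 0.4 to 0.85 m from the base axis. Payload 10.4 kg.
Tool frame: the origin (TCP) lies on the front face of the gripper's body, between the roots of the fingers; the fingertips stand 73 mm ahead of it and the grasp point (between the pads) lies 54 mm ahead of it; x points along the fingers, y is the direction in which the jaws open and shut, and the axes are right-handed (so a half turn about x gives the same grasp; the last joint's range is limited). The gripper opens to 85 mm and grips with 20 to 120 N. Pads are 22 mm wide; open, the fingers measure 114 mm over their backs; the gripper's body (76 mm by 85 mm) begins 54 mm behind the grasp point. The pads swing forward as they close: fully open they stand 13 mm farther back than shut.
Start: joints at [-1.37, 0.332, -0.065, 1.46, 0.022, 1.35, -0.088], TCP at [0.139, 0.609, 0.304] pointing down, gripper open.
Joint ranges: [-2.6, 2.6], [-0.5, 2.12], [-1.47, 1.34], [0.16, 2.42], [-1.27, 4.41], [0.06, 2.06], [-2.6, 2.6]. Speed limits (rad/s): [2.22, 2.22, 2.79, 2.79, 3.14, 3.14, 3.14].

### API

Orientations are given as a unit quaternion [x, y, z, w].
In Python, from workcell import manip gives the robot as it stands. The module is installed in compiled form; this text tells all that it offers.
- The arm moves only by the tool arm_command, never from a script. Its argument "moves" is a list that holds one entry, the list of rows, each a list of 5 numbers: the closure, from 0 (fully open) to 1 (shut), then the shift along the tool's x, y, z in units of 25 mm (1.0 is 25 mm), then the turn about the tool's x in degrees. A call has 1 to 12 rows; each row shifts and turns the commanded pose from where the row before left it, along the tool's axes as they then stand; what a row does not reach is not made up. A row lasts 1/12 s, in which the tool goes at most 41.7 mm and 7.16 degrees, less where a joint would pass 70% of its speed; a pose out of reach is approached as far as the arm can. A call is refused whole if a number of a shift passes 1 or a number of a turn 7.16, either way. A call with a gripper value outside its range is refused whole. The fingers move at their own pace and stop on an object; "force" is the grip in N (left out, the last holds). Time passes only in rows, so rows that do not move let the fingers close. It gives the time, the measured TCP pose, the force and the opening at its end, in the units of the state.
- manip.get_obs(): the state, without advancing time (a new reading comes with each control period).
- manip.camera(name): name is "scene" or "top"; returns the picture (384x512x3 uint8, red, green, blue); there is no depth.
- manip.camera_info(name): a dict with "vfov" (degrees; the focal length in pixels is half the picture's height over the tangent of half this angle, whatever the lens; pixels are square), "cx", "cy" (the principal point, pixels), "dist_coeffs" ([k1, k2, p1, p2, k3] as OpenCV has them; the pictures are not rectified), "pose" (4x4, takes a point from camera to world coordinates). Camera axes: x right, y down, z forward; pixel columns grow to the right and rows downward; lengths in m; the calibration is good to about 2 mm. A picture is of the moment at which its call begins. camera_info takes no time and is no camera call.
- manip.hand_in(): hands the job in, once; it reports no verdict.
Trained networks look in the newest picture that a camera, given by its name, has taken for a name from the list of things; names that differ only in an ending like _2 or _b are one class to them, and where a whole thing is asked for, a point or a joint stands for the part that bears it (a point fixed in the world has none). Each returns a list of dicts, best first, with "confidence" (0 to 1); they miss things now and then, are a little off and sometimes report something else, mostly with a low value. They report only what shows in the picture. A call takes as long as a camera call.
- manip.regions_of(query, camera): "mask" (384x512 bool, what is visible of it) and "rect" ([left, top, right, bottom] in pixels, round what is visible of it).
- manip.pinpoint(query, camera): "pixel" ([row, column] in pixels: a listed point, or the origin of a listed thing).
The state is a dict: "clock": time; "joint_pos": joint angles; "joint_velocities": joint speeds; "tau": joint torques, N m; "position": TCP position; "ee_rot": TCP orientation; "ft_force": force on the tool from outside, world axes, zero at the start; "torque": the same for the moment, N m; "grip_width": opening from 0.0 (shut) to 1.0 (fully open).
Only numpy, scipy, OpenCV 4.12 (cv2) and the standard library are available. Lean on these libraries where they do the work, as an engineer would, in place of code of your own. Each camera call takes 0.05 s, during which the arm holds its last target.

### The job

On the motor test rig, first clear the gate's path: drop the two steel coupling bushes standing in front of the guard gate, one by one, into the two bores of the wooden rack, one in each and fully down. Then squeeze the catch with the wide tabs fully closed, and after it the catch with the narrow tabs, take the gate by its black post and swing it open past its detent. Finish while still holding the post with the gate wide open, near its stop; do not let go, and leave the tools and other things on the bench where they are.

Things in the scene. Friction and masses are not known exactly. Their poses are not given: they have to be found in the camera images.
- bush_a: plain steel bush, upright cylinder 26 mm diameter, 45 mm tall, about 0.12 kg; origin at the centre of its underside, z up its axis. Stands on the table in front of the gate, towards the hinge end
- bush_b: second bush, the same as bush_a (either may go in either bore); stands in front of the gate's black post, at least 65 mm from the other and 85 mm clear of the post
- rack: fixed light wooden block 70 (x) x 135 (y) x 35 mm high with two blind bores in its top, 64 mm apart along y; origin at the centre of its underside. On the left or on the right of the bench
- rack_hole0 (a point): centre of the mouth of one bore, at the rack's top face (z 35 mm): 32 mm diameter with a small chamfer, 22 mm deep; axes as the rack's, z up. A bush that is fully down stands 23 mm proud
- rack_hole1 (a point): centre of the mouth of the other bore, the same
- guard: the fixed rig: aluminium frame with a top beam (60 mm in x, 210 mm in y, top 150 mm above the table) and, behind it and to both sides, two motors on timber blocks up to 140 mm high (x 5 to 165 mm, y 140 to 300 mm either way). Origin on the table under the beam's centre line; the gate is on its -x side, facing the robot; z up
- catch_wide: squeeze catch with WIDE tabs (44 mm along x), on the rig's beam at either end (the two swap). Origin on the beam top, 150 mm above the table; axes as the rig's. Fixed tab at y +17 to +25 mm, sliding tab at y -25 to -17, tops 45 mm up. Pinched from above along y, the sliding tab goes +y 16 mm against 5 N friction and stays. Its arm reaches 66 mm to -x, its tongue blocks the gate. Squeeze first
- catch_wide_pinch (a point): where to pinch the wide catch: midway between the outer faces of its tabs as they are when fully squeezed (34 mm apart then; at the start 17 mm from the fixed tab's outer face on the +y side and 33 mm from the sliding tab's), 178 mm above the table, 17 mm under the tabs' tops, 25 mm above the base plate
- catch_wide_tab (a joint): travel of the wide catch's sliding tab: 0 m latched, 0.016 m fully squeezed; its tongue clears the gate from 0.010 m
- catch_narrow: squeeze catch with NARROW tabs (18 mm along x), on the rig's beam at either end (the two swap). Origin on the beam top, 150 mm above the table; axes as the rig's. Fixed tab at y +17 to +25 mm, sliding tab at y -25 to -17, tops 45 mm up. Pinched from above along y, the sliding tab goes +y 16 mm against 5 N friction and stays. Its arm reaches 66 mm to -x, its tongue blocks the gate. Squeeze second
- catch_narrow_pinch (a point): where to pinch the narrow catch, defined as for the wide one
- catch_narrow_tab (a joint): travel of the narrow catch's sliding tab: 0 m latched, 0.016 m fully squeezed; its tongue clears the gate from 0.010 m
- gate: the guard gate: clear panel in a steel frame, 215 mm wide, 10 mm thick, from 20 to 148 mm above the table. Origin on its hinge axis at table height, near the gate's +y end; shut, its axes are the rig's and it runs to -y, 45 mm in front of the beam's centre line
- gate_post (a point): the gate's handle: upright black round post, 18 mm diameter, on a bracket in front of the gate, about 160 mm from the hinge axis. Origin on the post's axis at gripping height, 190 mm above the table; the post covers 70 mm below to 25 mm above it, with the bracket from 58 mm below downwards. It turns with the gate; with the gate shut its axes are those of the rig, best pinched from above along the rig's y
- gate_hinge (a point): point on the gate's upright hinge axis at the height of the post's origin (190 mm above the table, above the gate's top)
- gate_angle (a joint): opening angle of the gate: 0 shut, opens towards the robot, clockwise seen from above, stop at 1.35 rad. A spring pulls it shut (1 to 2 N at the post); a spring plunger makes a detent between about 0.45 and 0.85 rad (centre 0.65), some 3 to 4 N more at the post. Let go, it swings back to the detent or shut
- meter: bystander, grey hand meter 85 x 150 x 36 mm on the bench on the side where the rack is not; leave it
- driver: bystander, screwdriver with black handle lying on the bench near the robot; leave it
- jar: bystander, jar of 56 mm diameter, 75 mm tall; leave it
- collar: bystander, flat steel shaft collar of 60 mm diameter, 22 mm tall; leave it
- spanner: bystander, spanner lying on the bench; leave it
- offcut: bystander, wooden block 70 x 120 x 45 mm; leave it
- oil: bystander, grey bottle of 64 mm diameter, 160 mm tall; leave it

How it is judged:
On the way, in this order (a step that is already met when the one before it is completed fails the run):
1. both bushes stand fully down in the rack's bores, one in each, let go, with both catches still latched ((((horizontal distance between bush_a and rack_hole0 below 0.006 m and z of bush_a in the frame of rack_hole0 below -0.017 m and angle between bush_a's own z axis and vertical below 0.12 rad) and (horizontal distance between bush_b and rack_hole1 below 0.006 m and z of bush_b in the frame of rack_hole1 below -0.017 m and angle between bush_b's own z axis and vertical below 0.12 rad)) or ((horizontal distance between bush_a and rack_hole1 below 0.006 m and z of bush_a in the frame of rack_hole1 below -0.017 m and angle between bush_a's own z axis and vertical below 0.12 rad) and (horizontal distance between bush_b and rack_hole0 below 0.006 m and z of bush_b in the frame of rack_hole0 below -0.017 m and angle between bush_b's own z axis and vertical below 0.12 rad))) and contact force between the fingers and bush_a below 0.1 N and contact force between the fingers and bush_b below 0.1 N and value of joint each of catch_wide_tab, catch_narrow_tab below 0.006 m), for 0.2 s.
2. the wide catch is squeezed while the narrow one is still latched (value of joint catch_wide_tab above 0.012 m and value of joint catch_narrow_tab below 0.006 m), for 0.1 s.
3. the narrow catch is squeezed too (value of joint each of catch_wide_tab, catch_narrow_tab above 0.012 m), for 0.1 s.
4. the gate has swung past its detent (value of joint gate_angle above 0.9 rad), for 0.1 s.
At the end, for the whole second after the job is handed in: Gate open over 1.1 rad (stop 1.35) and still, fingers pressing on it with over 0.5 N, the grasp point within 50 mm of the middle of the post; both catches squeezed over 12 of 16 mm; bushes upright in the two bores, one in each, within 6 mm of centre and at least 17 mm deep (all of step 3 and value of joint gate_angle above 1.1 rad and velocity of joint gate_angle between -0.1 and 0.1 rad/s and contact force between the fingers and gate above 0.5 N and distance between the grasp point and gate_post below 0.05 m and (((horizontal distance between bush_a and rack_hole0 below 0.006 m and z of bush_a in the frame of rack_hole0 below -0.017 m and angle between bush_a's own z axis and vertical below 0.12 rad) and (horizontal distance between bush_b and rack_hole1 below 0.006 m and z of bush_b in the frame of rack_hole1 below -0.017 m and angle between bush_b's own z axis and vertical below 0.12 rad)) or ((horizontal distance between bush_a and rack_hole1 below 0.006 m and z of bush_a in the frame of rack_hole1 below -0.017 m and angle between bush_a's own z axis and vertical below 0.12 rad) and (horizontal distance between bush_b and rack_hole0 below 0.006 m and z of bush_b in the frame of rack_hole0 below -0.017 m and angle between bush_b's own z axis and vertical below 0.12 rad)))); the arm keeps its last pose, push and grip.
It fails at once if a bystander on the bench (meter, screwdriver, jar, collar, spanner, offcut or bottle) is shifted by more than 30 mm (distance of any of meter, driver, jar, collar, spanner, offcut, oil from where it was at the start of the episode above 0.03 m).
It also fails if it takes over 72 s, if anything falls off the work surface, if the arm or the gripper's body presses on something with over 40 N, if the wrist force passes 120 N, or if a joint passes its speed limit or range.

## Working session

There is one attempt and no reset: what is moved stays moved. The work goes in short steps, Python scripts to look and compute and a tool call to move; the robot and the scene stay as the last step left them, time stands still between calls to the robot, and variables do not carry over. Pictures are saved under pics/ and viewed, and the job is handed in when it is done.

Besides the shell and the picture viewer there is one more tool, called after "Call:" as a command line: name --argument value ..., lists and objects as JSON in quotes. arm_command: Moves the arm, as the interface text tells. Its arguments: {"type":"object","properties":{"moves":{"type":"array","items":{"type":"array","items":{"type":"array","items":{"type":"number"}}}},"force":{"type":"number"}},"required":["moves"]}

```bash
mkdir -p pics; python3 - <<'E'
from workcell import manip
import cv2, numpy as np
np.set_printoptions(precision=4,suppress=True)
print(manip.get_obs())
for c in ["scene","top"]:
    im=manip.camera(c); cv2.imwrite(f"pics/{c}0.png",im[:,:,::-1]); print(c,manip.camera_info(c))
E
```

```text
{'clock': 0.0, 'joint_pos': array([-1.3696,  0.3329, -0.0647,  1.461 ,  0.0216,  1.3499, -0.0885]), 'joint_velocities': array([ 0.0006, -0.0015, -0.0011, -0.0005, -0.0012, -0.001 ,  0.0004]), 'tau': array([ -0.0008, -62.5439,   0.0489, -39.1605,   0.0163,   0.0098,
        -0.    ]), 'position': array([0.1386, 0.6091, 0.3031]), 'ee_rot': array([ 0.0785,  0.7027, -0.0795,  0.7026]), 'ft_force': array([-0.5947, -0.0872, -0.7379]), 'torque': array([-0.0375, -0.0452,  0.0856]), 'grip_width': 1.0021550259657164}
scene {'vfov': 57.688340870097626, 'cx': 254.63088794460825, 'cy': 191.32326330281924, 'dist_coeffs': array([-0.0072,  0.    ,  0.    ,  0.    ,  0.    ]), 'pose': array([[ 0.7652,  0.4889, -0.4188,  0.9682],
       [ 0.6437, -0.5743,  0.5058, -0.5794],
       [ 0.0067, -0.6566, -0.7542,  0.9595],
       [ 0.    ,  0.    ,  0.    ,  1.    ]])}
top {'vfov': 55.03163909083125, 'cx': 256.5605813551779, 'cy': 193.09306939734708, 'dist_coeffs': array([-0.0535,  0.    ,  0.    ,  0.    ,  0.    ]), 'pose': array([[-0.0484, -0.9774,  0.2058,  0.2431],
       [-0.9988,  0.047 , -0.0112, -0.0002],
       [ 0.0013, -0.2061, -0.9785,  1.3422],
       [ 0.    ,  0.    ,  0.    ,  1.    ]])}
```

View pics/scene0.png

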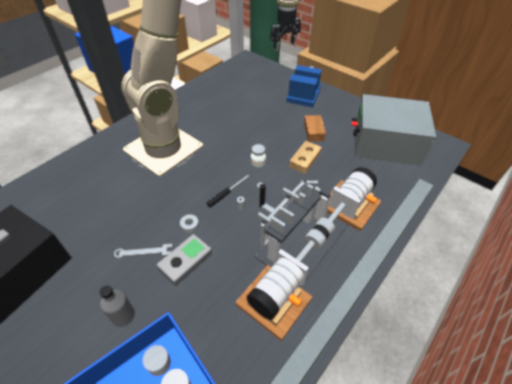

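View pics/top0.png

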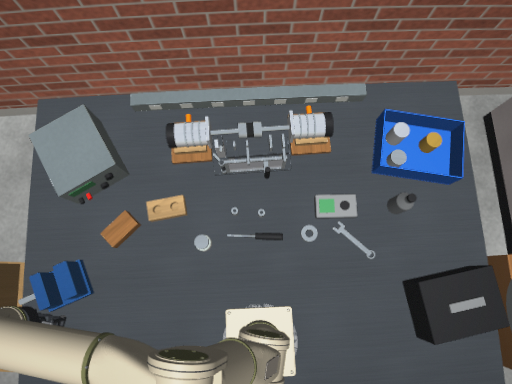

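```bash
cat > h.py <<'E'
from workcell import manip
import cv2, numpy as np
from scipy.spatial.transform import Rotation as R
np.set_printoptions(precision=4,suppress=True)
def K(c):
    i=manip.camera_info(c); f=192/np.tan(np.radians(i["vfov"]/2))
    return np.array([[f,0,i["cx"]],[0,f,i["cy"]],[0,0,1]]),i["dist_coeffs"],i["pose"]
def ray(c,px): # px row,col
    k,d,P=K(c); u=cv2.undistortPoints(np.array([[[px[1],px[0]]]],float),k,d)[0,0]
    v=P[:3,:3]@np.array([u[0],u[1],1]); return P[:3,3],v
def atz(c,px,z):
    o,v=ray(c,px); return o+v*(z-o[2])/v[2]
def tri(p1,p2):
    A=[];b=[]
    for c,p in (("scene",p1),("top",p2)):
        o,v=ray(c,p); v/=np.linalg.norm(v); M=np.eye(3)-np.outer(v,v); A.append(M); b.append(M@o)
    return np.linalg.lstsq(np.vstack(A),np.hstack(b),rcond=None)[0]
def proj(c,X):
    k,d,P=K(c); T=np.linalg.inv(P); r,_=cv2.Rodrigues(T[:3,:3])
    return cv2.projectPoints(np.atleast_2d(np.array(X,float)),r,T[:3,3],k,d)[0][:,0,::-1]
E
python3 - <<'E'
from h import *
pts={}
for q,z in [("bush_a",0),("rack",0),("rack_hole0",.035),("guard",0),("catch_wide_pinch",.178),("catch_narrow_pinch",.178),("gate_post",.19),("gate_hinge",.19),("catch_wide",.15),("catch_narrow",.15)]:
    for c in ["scene","top"]:
        for d in manip.pinpoint(q,c)[:4]:
            print(q,c,np.round(d["pixel"],1),round(d["confidence"],2),atz(c,d["pixel"],z))
print(manip.get_obs()["clock"])
E
```

```text
bush_a scene [203.2 240.6] 0.45 [ 0.4334 -0.0109  0.    ]
bush_a scene [195.  260.8] 0.43 [ 0.4637  0.0649 -0.    ]
bush_a top [216.1 261.4] 0.62 [ 0.4383 -0.0292  0.    ]
bush_a top [210.9 237.3] 0.59 [0.4618 0.0585 0.    ]
rack scene [162.  306.9] 0.6 [0.4937 0.315  0.    ]
rack scene [206.  237.7] 0.24 [ 0.4341 -0.027   0.    ]
rack top [207.7 169.1] 0.6 [0.4858 0.3104 0.    ]
rack_hole0 scene [157.3 303.8] 0.66 [0.4872 0.2961 0.035 ]
rack_hole0 scene [147.1 310.8] 0.59 [0.4747 0.3624 0.035 ]
rack_hole0 top [205.6 172.8] 0.64 [0.4865 0.2889 0.035 ]
guard scene [236.7 296.3] 0.71 [0.6666 0.0015 0.    ]
guard top [161.  250.1] 0.65 [0.6508 0.0029 0.    ]
catch_wide_pinch scene [216.3 282.3] 0.73 [ 0.6529 -0.0761  0.178 ]
catch_wide_pinch top [145.4 272.6] 0.61 [ 0.6471 -0.0746  0.178 ]
catch_wide_pinch top [147.1 242.4] 0.17 [0.646  0.0259 0.178 ]
catch_narrow_pinch scene [195.7 306.7] 0.56 [0.662  0.0309 0.178 ]
catch_narrow_pinch top [142.5 237.9] 0.74 [0.6628 0.0402 0.178 ]
gate_post scene [192.9 262.6] 0.68 [ 0.5625 -0.053   0.19  ]
gate_post top [170.3 267. ] 0.92 [ 0.5591 -0.0508  0.19  ]
gate_hinge scene [171.9 308.5] 0.55 [0.6162 0.1049 0.19  ]
gate_hinge top [157.5 222.4] 0.71 [0.6094 0.0922 0.19  ]
gate_hinge top [243.5 200.4] 0.54 [0.3337 0.1689 0.19  ]
gate_hinge top [158.8 249.3] 0.17 [0.6007 0.0047 0.19  ]
catch_wide scene [225.2 281.1] 0.72 [ 0.6581 -0.0855  0.15  ]
catch_wide scene [190.2 223.4] 0.69 [ 0.4423 -0.0956  0.15  ]
catch_wide top [173.2 227.2] 0.56 [0.5665 0.0809 0.15  ]
catch_wide top [146.8 273. ] 0.52 [ 0.6518 -0.0774  0.15  ]
catch_narrow scene [198.7 308. ] 0.56 [0.6608 0.0455 0.15  ]
catch_narrow top [146. 243.] 0.65 [0.6595 0.0243 0.15  ]
1.1
```

```bash
python3 - <<'E'
import cv2
a=cv2.imread("pics/scene0.png")[130:290,195:395]; b=cv2.imread("pics/top0.png")[90:250,140:340]
cv2.imwrite("pics/za.png",cv2.resize(a,(750,600),interpolation=cv2.INTER_CUBIC));cv2.imwrite("pics/zb.png",cv2.resize(b,(750,600),interpolation=cv2.INTER_CUBIC))
E
```

```text
(no output)
```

View pics/za.png

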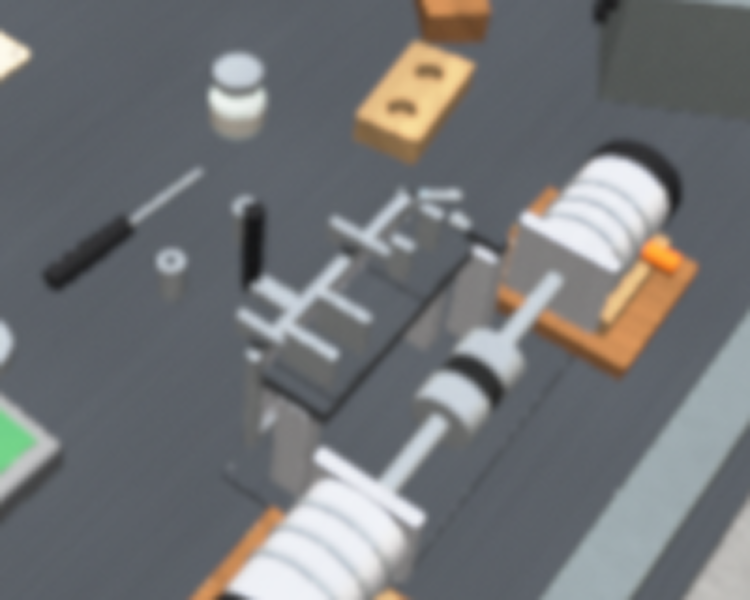

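View pics/zb.png

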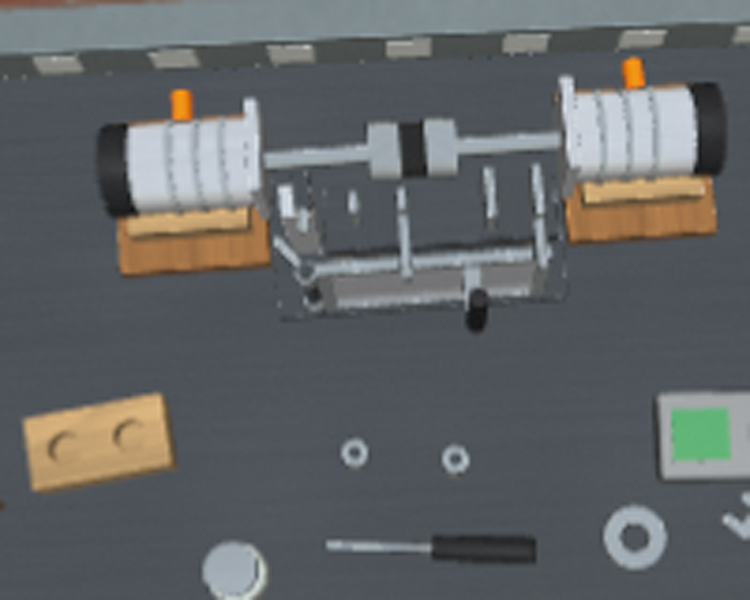

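```bash
python3 - <<'E'
from h import *
q=manip.get_obs()["ee_rot"]; print(R.from_quat(q).as_matrix())
for c,pts in {"top":[(210.5,234.7),(212.4,261.6)],"scene":[(185.5,259.8),(199.9,240.9)]}.items():
    for p in pts: print(c,atz(c,p,.045))
for c,pts in {"top":[(209.2,157.1),(205.7,174.9)],"scene":[(148.9,309.4),(158.3,302.2)]}.items():
    for p in pts: print(c,atz(c,p,.035))
for q in ["bush_a","rack","catch_wide","catch_narrow","gate_post"]:
    for c in ["top","scene"]:
        for d in manip.regions_of(q,c)[:3]: print(q,c,np.round(d["rect"],1),round(d["confidence"],2),d["mask"].sum(), np.argwhere(d["mask"]).mean(0))
def crop(c,r0,c0,h,w,s,n):
    cv2.imwrite(n,cv2.resize(cv2.imread(f"pics/{c}0.png")[r0:r0+h,c0:c0+w],None,fx=s,fy=s,interpolation=cv2.INTER_LANCZOS4))
crop("top",190,140,35,60,12,"pics/t_rack.png"); crop("top",125,205,55,90,8,"pics/t_rig.png")
crop("scene",170,245,75,95,8,"pics/s_rig.png"); crop("scene",130,280,55,65,10,"pics/s_rack.png")
E
```

```text
[[-0.      0.222   0.9751]
 [ 0.0001  0.9751 -0.222 ]
 [-1.      0.0001 -0.    ]]
top [0.4564 0.0658 0.045 ]
top [ 0.445  -0.0296  0.045 ]
scene [0.4567 0.0665 0.045 ]
scene [ 0.4497 -0.0261  0.045 ]
top [0.476  0.3458 0.035 ]
top [0.4858 0.2813 0.035 ]
scene [0.4765 0.35   0.035 ]
scene [0.4857 0.2875 0.035 ]
bush_a scene [234.8 197.9 240.7 209. ] 0.61 83 [203.2651 240.    ]
rack top [232.  205.3 237.5 218.2] 0.71 40 [211.6   234.625]
rack top [149.2 195.9 188.3 221.4] 0.68 769 [208.0858 166.4707]
rack scene [289.2 141.6 322.1 170.7] 0.63 625 [157.1408 304.7248]
rack scene [257.6 181.  316.7 250.3] 0.62 684 [208.8392 274.4269]
catch_wide top [269.3 131.9 285.3 157.5] 0.64 278 [144.3273 276.4065]
catch_wide scene [261.5 204.9 295.5 236.6] 0.68 555 [221.2577 279.018 ]
catch_narrow top [230.5 140.3 253.7 164.9] 0.74 343 [148.3528 240.7434]
catch_narrow scene [285.3 183.4 318.1 209.5] 0.87 442 [196.7873 302.7149]
gate_post top [213.7 153.3 288.2 181.3] 0.65 910 [165.3648 253.0121]
gate_post scene [259.1 181.3 316.4 247.8] 0.86 687 [208.4279 274.5895]
```

View pics/t_rig.png

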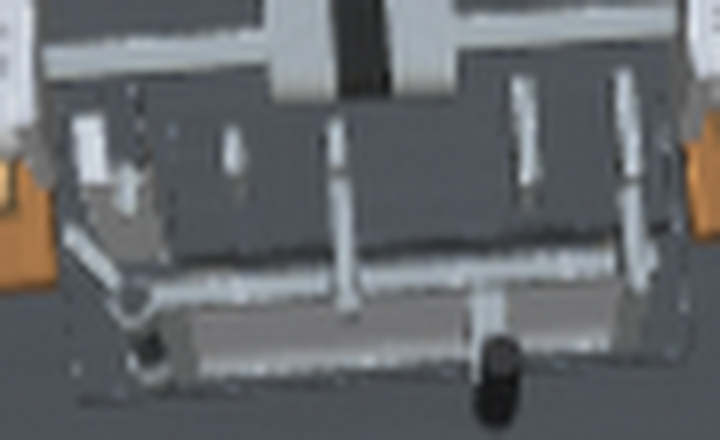

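View pics/s_rig.png

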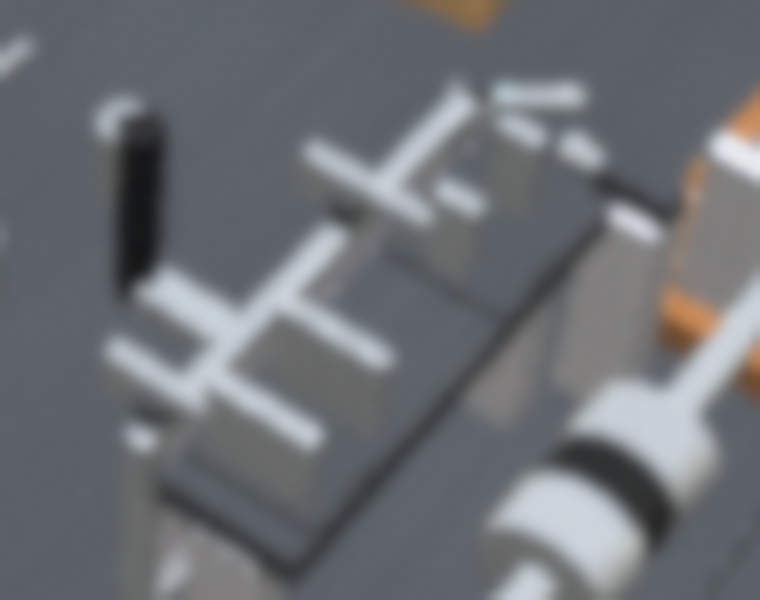

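View pics/t_rack.png

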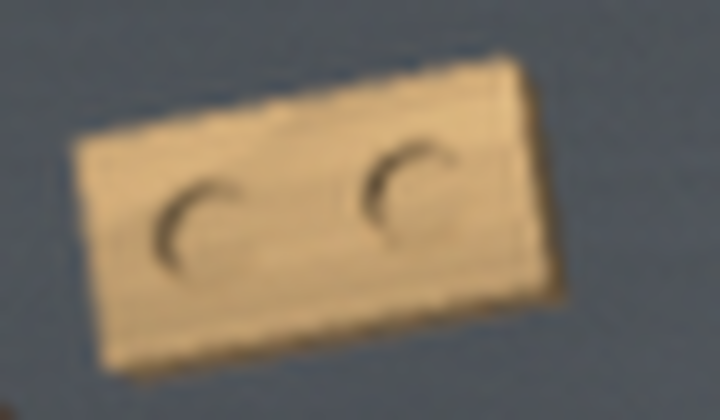

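View pics/s_rack.png

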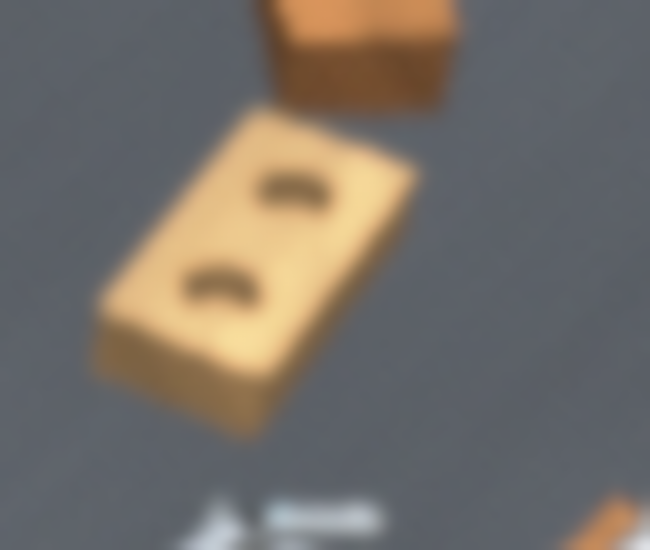

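```bash
python3 - <<'E'
from h import *
from scipy.optimize import least_squares
def px(x,y,s,r0,c0): return ((y+.5)/s-.5+r0,(x+.5)/s-.5+c0)
# rack
T=[px(x,y,12,190,140) for x,y in [(75,142),(518,55),(552,290),(108,372)]]
L=[(.035,.0675),(.035,-.0675),(-.035,-.0675),(-.035,.0675)]
S=[px(x,y,10,130,280) for x,y in [(258,380),(98,310),(258,108),(418,172)]]
LS=[(.035,-.0675),(-.035,-.0675),(-.035,.0675),(.035,.0675)]
def w(p,l,z):
    c,s=np.cos(p[2]),np.sin(p[2]); return [p[0]+c*l[0]-s*l[1],p[1]+s*l[0]+c*l[1],z]
def f(p,ws=(1,1)):
    r=[]
    for a,b in zip(T,L): r+=list(ws[0]*(proj("top",w(p,b,.035))[0]-a))
    for a,b in zip(S,LS): r+=list(ws[1]*(proj("scene",w(p,b,.035))[0]-a))
    return r
for ws in [(1,1),(1,0),(0,1)]:
    s=least_squares(f,[.48,.315,.1],args=(ws,)); print("rack",s.x,np.sqrt(2*s.cost/16)); print([w(s.x,(0,y),.035) for y in (.032,-.032)])
for n,s,t in [("wf",(335,328),(526,130)),("ws",(267,409),(628,125)),("nf",(461,198),(234,150)),("ns",(408,202),(337,145))]:
    a=px(*s,8,170,245);b=px(*t,8,125,205); print(n,atz("scene",a,.195),atz("top",b,.195),tri(a,b))
for n,s,t in [("post_top",(143,125),(501,352))]:
    a=px(*s,8,170,245);b=px(*t,8,125,205); print(n,atz("scene",a,.215),atz("top",b,.215),tri(a,b))
# bright ring centroids
im=cv2.imread("pics/top0.png").astype(float).mean(2)
for r,c in [(210,235),(212,262)]:
    p=im[r-6:r+7,c-6:c+7]; m=np.clip(p-105,0,None); g=np.mgrid[r-6:r+7,c-6:c+7]; print((m*g[0]).sum()/m.sum(),(m*g[1]).sum()/m.sum())
    print(p.astype(int))
E
```

```text
rack [0.4809 0.3158 0.1389] 0.35447528989378396
[[np.float64(0.47647840105754535), np.float64(0.34747718858004145), 0.035], [np.float64(0.485340732834455), np.float64(0.28409375955102806), 0.035]]
rack [0.4812 0.3149 0.1436] 0.16530038283525464
[[np.float64(0.47659934404282217), np.float64(0.3465332262876072), 0.035], [np.float64(0.4857588037063572), np.float64(0.283192052485158), 0.035]]
rack [0.4799 0.318  0.1329] 0.17367044670233078
[[np.float64(0.4756902690552065), np.float64(0.349700260204156), 0.035], [np.float64(0.4841726258535055), np.float64(0.2862648629629757), 0.035]]
wf [ 0.6565 -0.0637  0.195 ] [ 0.6574 -0.0669  0.195 ] [ 0.6571 -0.0662  0.1976]
ws [ 0.6597 -0.1066  0.195 ] [ 0.6576 -0.1089  0.195 ] [ 0.6588 -0.1078  0.1949]
nf [0.6557 0.0135 0.195 ] [0.6545 0.0531 0.195 ] [0.6531 0.0447 0.1705]
ns [ 0.6422 -0.0004  0.195 ] [0.6546 0.0108 0.195 ] [0.6477 0.0051 0.1972]
post_top [ 0.5568 -0.0477  0.215 ] [ 0.558  -0.0506  0.215 ] [ 0.5578 -0.05    0.2174]
210.29001113999254 234.14834756776827
[[ 85  85  84  84  85  85  84  84  84  85  83  84  84]
 [ 84  84  84  84  84  83
[... 687 characters left out ...]
86  85  86  86  85  85  85  85  83  85]
 [ 86  85  85  85  85  85  85  85  84  84  84  84  84]
 [ 84  86  84  84 106 106  93  84  83  83  84  84  83]
 [ 83  83  93 130 151 149 138 130  81  83  83  83  83]
 [ 84  83 127 174 161 151 156 171 104  84  82  82  83]
 [ 84  84 161 167 118  98 113 171 150  89  84  84  84]
 [ 84  83 174 164  90  83  83 170 182  93  84  84  83]
 [ 82  83 156 177 124 105 132 171 178  94  84  84  84]
 [ 83  83 110 167 164 152 176 171 129  85  84  84  83]
 [ 85  83  78 131 155 155 145 141  84  82  83  83  84]
 [ 84  85  85  92 109 107  76  84  83  83  84  84  84]
 [ 83  83  83  87  91  91  88  84  84  84  83  83  83]
 [ 84  82  83  83  83  84  84  85  84  83  84  83  84]]
```

```bash
python3 - <<'E'
from h import *
for y in (.0545,.0125):
    p=proj("scene",[.6545,y,.195])[0]; print(y,(p[1]-245)*8,(p[0]-170)*8)
o=manip.get_obs(); M=R.from_quat(o["ee_rot"]).as_matrix(); print(M.T@(np.array([.4567,.067,.3])-o["position"])*1000,o["clock"])
E
```

```text
0.0545 518.6372644501139 128.65065108537624
0.0125 453.12910822378944 194.5370465878525
[   3.8962 -458.3486  430.4432] 1.6
```

Call:
arm_command --moves '[[[0, 0, 0, 0, -6.4], [0, 0, 0, 0, -6.4], [0, 0, -0.98, 0.58, 0], [0, 0, -0.98, 0.58, 0], [0, 0, -0.98, 0.58, 0], [0, 0, -0.98, 0.58, 0], [0, 0, -0.98, 0.58, 0], [0, 0, -0.98, 0.58, 0], [0, 0, -0.98, 0.58, 0], [0, 0, -0.98, 0.58, 0], [0, 0, -0.98, 0.58, 0], [0, 0, -0.98, 0.58, 0]]]' --force 40

```text
clock: 2.6
position: [0.2841, 0.3631, 0.3041]
ee_rot: [0.0, 0.707, 0.0, 0.707]
ft_force: [0.6, 0.2, -0.1]
grip_width: 1.001
```

Call:
arm_command --moves '[[[0, 0, -0.98, 0.58, 0], [0, 0, -0.98, 0.58, 0], [0, 0, -0.98, 0.58, 0], [0, 0, -0.98, 0.58, 0], [0, 0, -0.98, 0.58, 0], [0, 0, -0.98, 0.58, 0], [0, 0, -0.98, 0.58, 0], [0, 0, -0.98, 0.58, 0], [0, 0, -0.98, 0.58, 0], [0, 0, -0.98, 0.58, 0], [0, 0, -0.98, 0.58, 0], [0, 0, 0, 0, 0]]]'

```text
clock: 3.6
position: [0.445, 0.0899, 0.3043]
ee_rot: [0.002, 0.707, -0.003, 0.708]
ft_force: [-1.1, 0.4, -0.7]
grip_width: 1.0
```

Call:
arm_command --moves '[[[0, 0, -0.55, 0.27, 0], [0, 0, -0.55, 0.27, 0], [0, 0.9, 0, 0, 0], [0, 0.9, 0, 0, 0], [0, 0.9, 0, 0, 0], [0, 0.9, 0, 0, 0], [0, 0.9, 0, 0, 0], [0, 0.9, 0, 0, 0], [0, 0.9, 0, 0, 0], [0, 0.9, 0, 0, 0], [0, 0, 0, 0, 0], [0, 0, 0, 0, 0]]]'

```text
clock: 4.6
position: [0.456, 0.0673, 0.1237]
ee_rot: [-0.0, 0.708, -0.0, 0.706]
ft_force: [0.8, -0.2, 0.7]
grip_width: 0.999
```

```bash
python3 - <<'E'
from h import *
print(manip.get_obs()["position"])
for c,(r0,c0) in {"scene":(150,200),"top":(170,190)}.items():
    im=manip.camera(c)[:,:,::-1]; cv2.imwrite(f"pics/{c}1.png",cv2.resize(im[r0:r0+75,c0:c0+100],None,fx=7,fy=7,interpolation=cv2.INTER_CUBIC))
E
```

```text
[0.456  0.0673 0.1237]
```

View pics/scene1.png

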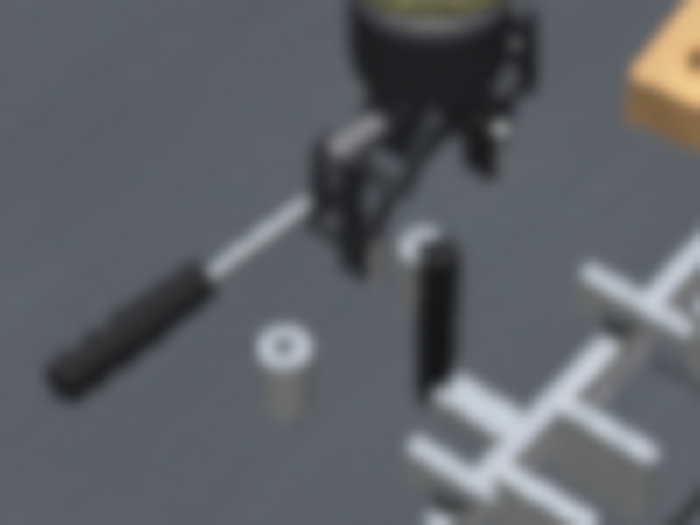

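View pics/top1.png

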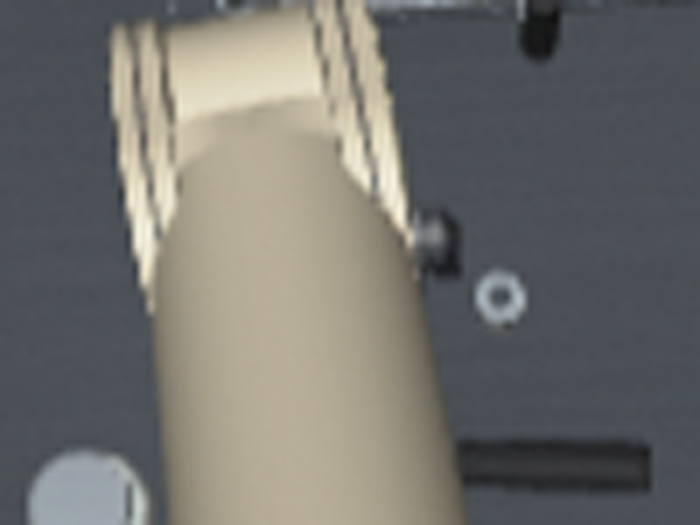

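The scene view shows the bush top at (418,245 in the crop) between the two fingertips, at (350,250) and (490,160). The other bush and the driver are clear. I'll descend and close.

Call:
arm_command --moves '[[[0, 0.6, 0, 0, 0], [0, 0.6, 0, 0, 0], [0, 0, 0, 0, 0], [1, 0, 0, 0, 0], [1, 0, 0, 0, 0], [1, 0, 0, 0, 0], [1, 0, 0, 0, 0], [1, 0, 0, 0, 0], [1, 0, 0, 0, 0], [1, 0, 0, 0, 0], [1, 0, 0, 0, 0], [1, 0, 0, 0, 0]]]'

```text
clock: 5.7
position: [0.4569, 0.0675, 0.0946]
ee_rot: [0.0, 0.707, 0.0, 0.707]
ft_force: [-1.4, 0.4, 7.4]
grip_width: 0.29
```

Call:
arm_command --moves '[[[1, -0.5, 0, 0, 0], [1, -1, 0, 0, 0], [1, -1, 0, 0, 0], [1, -1, 0, 0, 0], [1, -0.5, 0.7, 0.05, 0], [1, 0, 1, 0.07, 0], [1, 0, 1, 0.07, 0], [1, 0, 1, 0.07, 0], [1, 0, 1, 0.07, 0], [1, 0, 1, 0.07, 0], [1, 0, 1, 0.07, 0], [1, 0, 1, 0.07, 0]]]'

```text
clock: 6.7
position: [0.4699, 0.261, 0.1939]
ee_rot: [0.0, 0.707, -0.0, 0.707]
ft_force: [0.5, 0.6, -0.4]
grip_width: 0.283
```

Call:
arm_command --moves '[[[1, 0, 1, 0.07, 0], [1, 0, 1, 0.07, 0], [1, 0.3, 0.9, 0.07, 0], [1, 0.5, 0.6, 0.02, 0], [1, 0.5, 0, 0, 0], [1, 0, 0, 0, 0], [1, 0, 0, 0, 0], [1, 0, 0, 0, 0]]]'

```text
clock: 7.37
position: [0.4764, 0.3461, 0.162]
ee_rot: [0.001, 0.707, -0.001, 0.707]
ft_force: [0.1, -0.5, -1.5]
grip_width: 0.287
```

```bash
python3 - <<'E'
from h import *
o=manip.get_obs(); print(o["position"],o["grip_width"])
for c,(r0,c0) in {"scene":(115,265),"top":(165,130)}.items():
    im=manip.camera(c)[:,:,::-1]; cv2.imwrite(f"pics/{c}2.png",cv2.resize(im[r0:r0+75,c0:c0+100],None,fx=8,fy=8,interpolation=cv2.INTER_CUBIC))
E
```

```text
[0.4764 0.3461 0.162 ] 0.286828580774835
```

View pics/scene2.png

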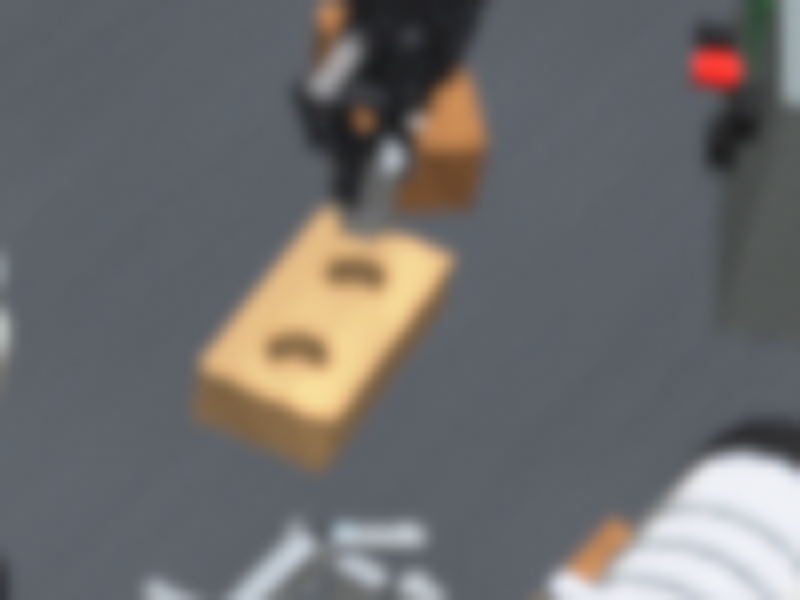

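View pics/top2.png

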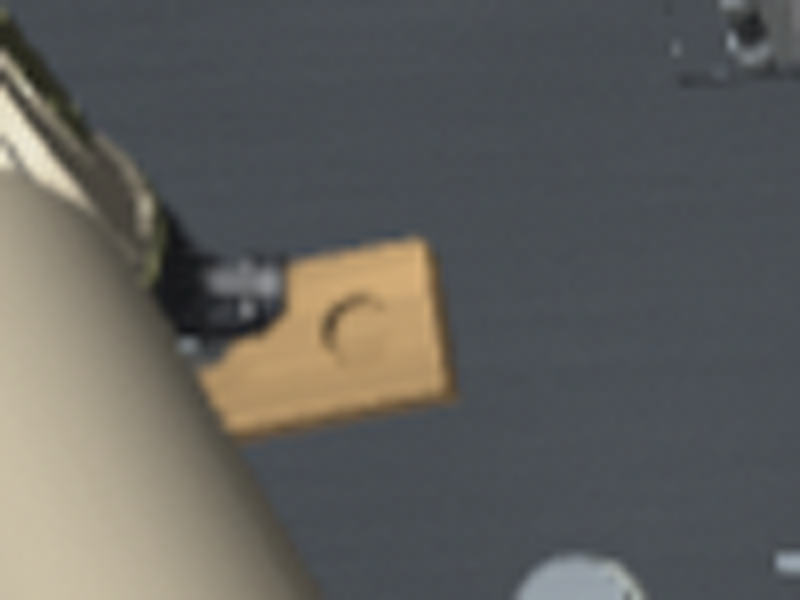

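```bash
python3 - <<'E'
from h import *
def pc(X): 
    p=proj("scene",X); return np.c_[(p[:,1]-265+.5)*8-.5,(p[:,0]-115+.5)*8-.5]
t=np.linspace(0,2*np.pi,80)
im=cv2.imread("pics/scene2.png")
def circ(x,y,z,r,col):
    P=pc(np.c_[x+r*np.cos(t),y+r*np.sin(t),0*t+z]); cv2.polylines(im,[P.round().astype(int)],True,col,1)
circ(.4764,.3461,.0674,.013,(0,0,255)); circ(.4764,.3461,.112,.013,(0,0,255))
circ(.4765,.3475,.035,.016,(255,0,0)); circ(.4853,.2841,.035,.016,(255,0,0))
cv2.imwrite("pics/ov2.png",im)
E
```

```text
(no output)
```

View pics/ov2.png

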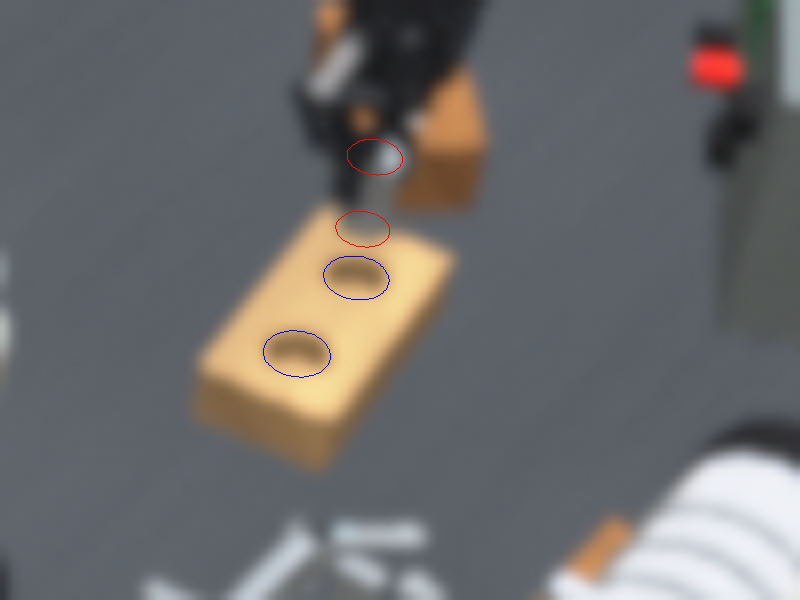

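Call:
arm_command --moves '[[[1, 0.4, 0.06, 0, 0], [1, 0.4, 0, 0, 0], [1, 0.4, 0, 0, 0], [1, 0.4, 0, 0, 0], [1, 0.4, 0, 0, 0], [1, 0, 0, 0, 0], [1, 0, 0, 0, 0], [1, 0, 0, 0, 0]]]'

```text
clock: 8.13
position: [0.4761, 0.3488, 0.1116]
ee_rot: [0.0, 0.707, -0.0, 0.707]
ft_force: [-0.3, 0.5, -0.5]
grip_width: 0.287
```

Call:
arm_command --moves '[[[0.5, 0, 0, 0, 0], [0.5, 0, 0, 0, 0], [0.5, 0, 0, 0, 0], [0.5, 0, 0, 0, 0], [0.5, 0, 0, 0, 0], [0.5, -0.4, 0, 0, 0], [0.5, -0.8, 0, 0, 0], [0.5, -0.8, 0, 0, 0], [0.5, -0.8, 0, 0, 0], [0.5, -0.8, 0, 0, 0], [0.5, -0.4, -0.5, 0, 0], [0.5, 0, -1, 0, 0]]]'

```text
clock: 9.13
position: [0.476, 0.3144, 0.2149]
ee_rot: [0.0, 0.706, 0.003, 0.708]
ft_force: [-0.2, 0.8, 0.4]
grip_width: 0.498
```

```bash
python3 - <<'E'
from h import *
o=manip.get_obs(); print(o["position"],o["grip_width"])
for c,(r0,c0) in {"scene":(115,265),"top":(165,130)}.items():
    im=manip.camera(c)[:,:,::-1]; cv2.imwrite(f"pics/{c}3.png",cv2.resize(im[r0:r0+75,c0:c0+100],None,fx=8,fy=8,interpolation=cv2.INTER_CUBIC))
E
```

```text
[0.476  0.3144 0.2149] 0.49778565642920125
```

View pics/scene3.png

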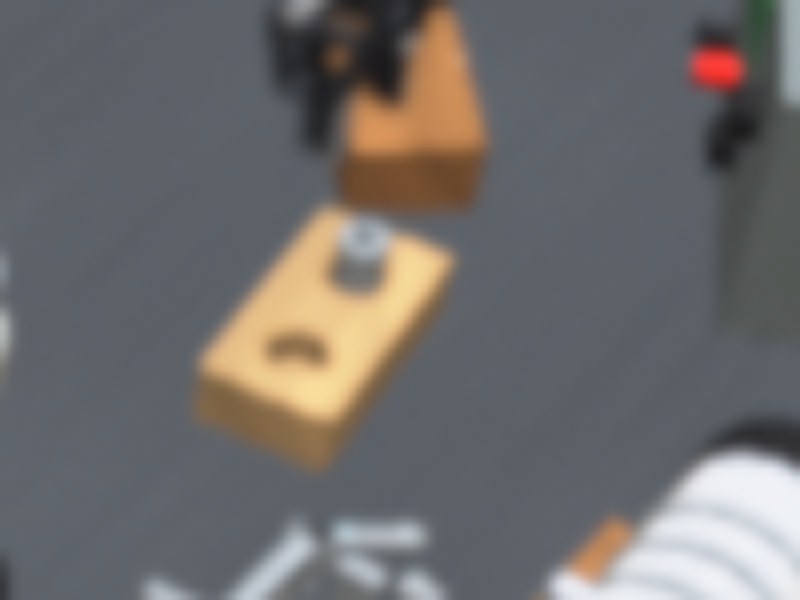

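Call:
arm_command --moves '[[[0.3, 0, -1, -0.08, 0], [0, 0, -1, -0.08, 0], [0, 0, -1, -0.08, 0], [0, 0, -1, -0.08, 0], [0, 0, -1, -0.08, 0], [0, 0, -1, -0.08, 0], [0, 0, -1, -0.08, 0], [0, 0, -1, -0.08, 0], [0, 0, -1, -0.08, 0], [0, 0, -1, -0.08, 0], [0, 0, -1, -0.08, 0], [0, 0, -1, -0.08, 0]]]'

```text
clock: 10.23
position: [0.4515, 0.0102, 0.212]
ee_rot: [0.0, 0.707, 0.0, 0.707]
ft_force: [0.6, 0.1, 0.6]
grip_width: 1.001
```

Call:
arm_command --moves '[[[0, 0, -0.8, -0.08, 0], [0, 0, -0.6, -0.1, 0], [0, 0.7, -0.07, 0, 0], [0, 0.9, 0, 0, 0], [0, 0.9, 0, 0, 0], [0, 0.9, 0, 0, 0], [0, 0, 0, 0, 0], [0, 0, 0, 0, 0]]]'

```text
clock: 10.9
position: [0.4468, -0.0256, 0.1265]
ee_rot: [0.0, 0.708, -0.001, 0.706]
ft_force: [0.7, 0.4, 1.5]
grip_width: 0.998
```

```bash
python3 - <<'E'
from h import *
o=manip.get_obs(); print(o["position"],o["grip_width"])
p0,q0=o["position"],0
im0=manip.camera("scene")[:,:,::-1]; r0,c0=150,200
im=cv2.resize(im0[r0:r0+75,c0:c0+100],None,fx=8,fy=8,interpolation=cv2.INTER_CUBIC)
t=np.linspace(0,2*np.pi,80)
x,y=p0[:2]
for z in (.045,0):
    p=proj("scene",np.c_[x+.013*np.cos(t),y+.013*np.sin(t),0*t+z]); P=np.c_[(p[:,1]-c0+.5)*8-.5,(p[:,0]-r0+.5)*8-.5]
    cv2.polylines(im,[P.round().astype(int)],True,(0,0,255),1)
cv2.imwrite("pics/scene4.png",im)
E
```

```text
[ 0.4468 -0.0256  0.1265] 0.9976081465907868
```

View pics/scene4.png

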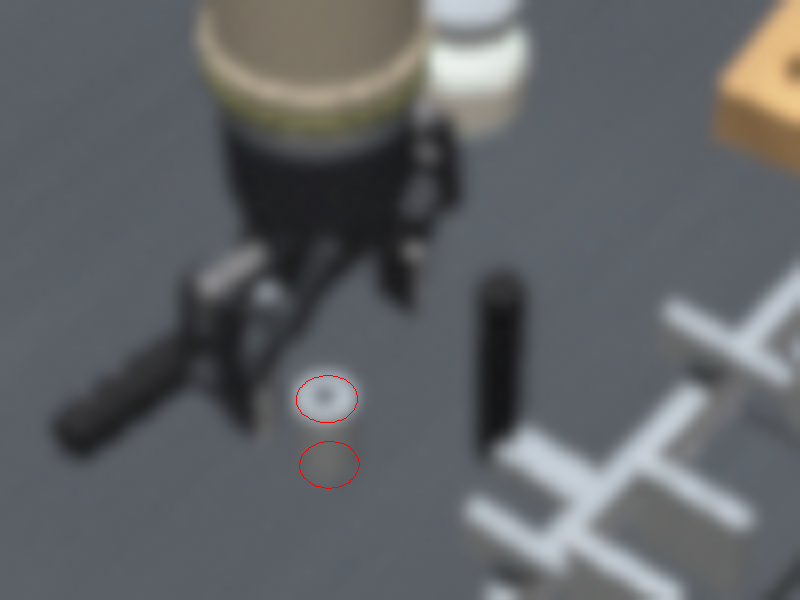

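The predicted outline at the tool position falls exactly on bush_b, centred at (326,398) in the crop. I'll descend and grip.

Call:
arm_command --moves '[[[0, 0.64, 0, 0, 0], [0, 0.64, 0, 0, 0], [0, 0, 0, 0, 0], [1, 0, 0, 0, 0], [1, 0, 0, 0, 0], [1, 0, 0, 0, 0], [1, 0, 0, 0, 0], [1, 0, 0, 0, 0], [1, 0, 0, 0, 0], [1, 0, 0, 0, 0], [1, 0, 0, 0, 0], [1, 0, 0, 0, 0]]]'

```text
clock: 11.95
position: [0.4477, -0.0253, 0.0951]
ee_rot: [0.0, 0.707, 0.0, 0.707]
ft_force: [-2.1, -0.3, 7.4]
grip_width: 0.293
```

Call:
arm_command --moves '[[[1, -0.5, 0, 0, 0], [1, -1, 0, 0, 0], [1, -1, 0, 0, 0], [1, -1, 0, 0, 0], [1, -0.5, 0.7, 0.1, 0], [1, 0, 1, 0.12, 0], [1, 0, 1, 0.12, 0], [1, 0, 1, 0.12, 0], [1, 0, 1, 0.12, 0], [1, 0, 1, 0.12, 0], [1, 0, 1, 0.12, 0], [1, 0, 1, 0.12, 0]]]'

```text
clock: 12.95
position: [0.4706, 0.1682, 0.1945]
ee_rot: [0.0, 0.707, -0.0, 0.707]
ft_force: [0.4, -0.0, -0.8]
grip_width: 0.287
```

Call:
arm_command --moves '[[[1, 0, 1, 0.12, 0], [1, 0, 1, 0.12, 0], [1, 0, 1, 0.12, 0], [1, 0.3, 0.9, 0.12, 0], [1, 0.5, 0.8, 0.08, 0], [1, 0.5, 0, 0, 0], [1, 0, 0, 0, 0], [1, 0, 0, 0, 0], [1, 0, 0, 0, 0]]]'

```text
clock: 13.7
position: [0.4852, 0.2834, 0.1625]
ee_rot: [0.001, 0.707, -0.001, 0.707]
ft_force: [-0.7, -1.1, 0.4]
grip_width: 0.29
```

```bash
python3 - <<'E'
from h import *
o=manip.get_obs(); print(o["position"],o["grip_width"])
x,y,z=o["position"]; zb=z-.0948
im0=manip.camera("scene")[:,:,::-1]; r0,c0=115,265
im=cv2.resize(im0[r0:r0+75,c0:c0+100],None,fx=8,fy=8,interpolation=cv2.INTER_CUBIC)
t=np.linspace(0,2*np.pi,80)
for a,b,zz,r in ((x,y,zb,.013),(x,y,zb+.045,.013),(.4853,.2841,.035,.016),(.4765,.3475,.058,.013)):
    p=proj("scene",np.c_[a+r*np.cos(t),b+r*np.sin(t),0*t+zz]); P=np.c_[(p[:,1]-c0+.5)*8-.5,(p[:,0]-r0+.5)*8-.5]
    cv2.polylines(im,[P.round().astype(int)],True,(0,0,255),1)
cv2.imwrite("pics/scene5.png",im)
E
```

```text
[0.4852 0.2834 0.1625] 0.28982019533801145
```

View pics/scene5.png

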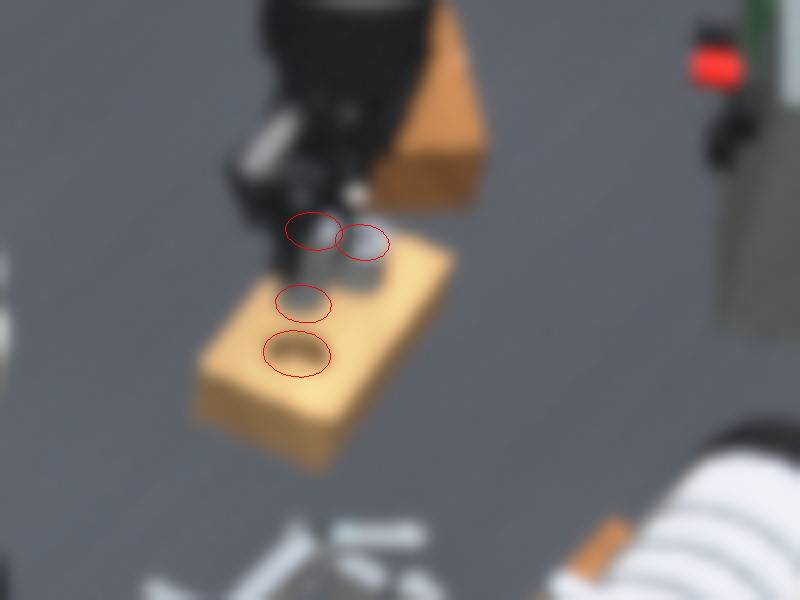

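Call:
arm_command --moves '[[[1, 0.4, 0.04, 0, 0], [1, 0.4, 0, 0, 0], [1, 0.4, 0, 0, 0], [1, 0.4, 0, 0, 0], [1, 0.4, 0, 0, 0], [1, 0, 0, 0, 0], [1, 0, 0, 0, 0], [1, 0, 0, 0, 0]]]'

```text
clock: 14.42
position: [0.4849, 0.2855, 0.112]
ee_rot: [0.0, 0.707, -0.0, 0.707]
ft_force: [-0.2, 1.2, -1.1]
grip_width: 0.289
```

Call:
arm_command --moves '[[[0.5, 0, 0, 0, 0], [0.5, 0, 0, 0, 0], [0.5, 0, 0, 0, 0], [0.5, 0, 0, 0, 0], [0.5, 0, 0, 0, 0], [0.5, -0.4, 0, 0, 0], [0.5, -1, 0, 0, 0], [0.5, -1, 0, 0, 0], [0.5, -1, 0, 0, 0], [0.5, -1, 0, 0, 0], [0.5, -1, 0, 0, 0], [0.5, -1, 0, 0, 0]]]'

```text
clock: 15.42
position: [0.4847, 0.2853, 0.2741]
ee_rot: [0.0, 0.707, -0.0, 0.707]
ft_force: [0.4, 0.5, 0.4]
grip_width: 0.499
```

```bash
python3 - <<'E'
from h import *
o=manip.get_obs(); print(o["position"],o["grip_width"])
for c,(r0,c0) in {"scene":(115,265)}.items():
    im=manip.camera(c)[:,:,::-1]; cv2.imwrite(f"pics/{c}6.png",cv2.resize(im[r0:r0+75,c0:c0+100],None,fx=8,fy=8,interpolation=cv2.INTER_CUBIC))
E
```

```text
[0.4847 0.2853 0.2741] 0.49908919975002997
```

View pics/scene6.png

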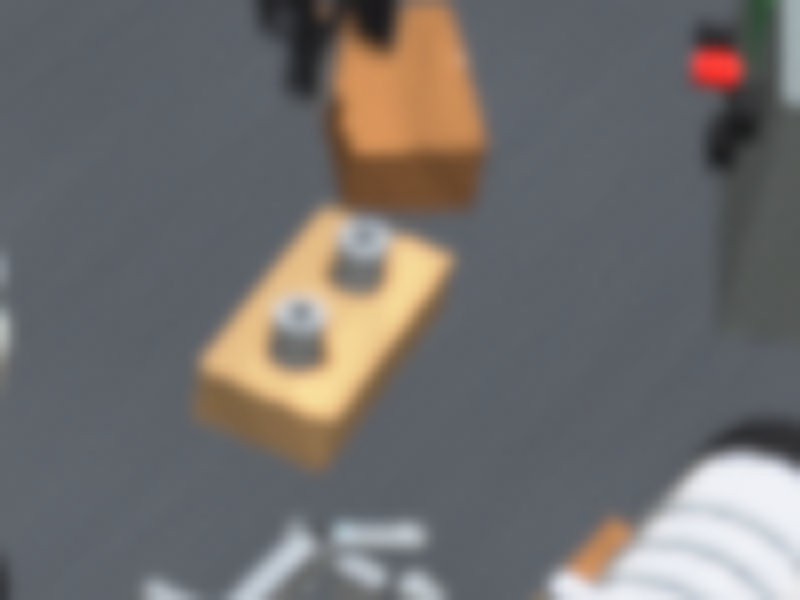

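Call:
arm_command --moves '[[[0.3, -1, 0, 0, 0], [0, -1, -0.6, 0.3, 0], [0, 0, -1, 0.47, 0], [0, 0, -1, 0.47, 0], [0, 0, -1, 0.47, 0], [0, 0, -1, 0.47, 0], [0, 0, -1, 0.47, 0], [0, 0, -1, 0.47, 0], [0, 0, -1, 0.47, 0], [0, 0, -1, 0.47, 0], [0, 0, -1, 0.47, 0], [0, 0, -1, 0.47, 0]]]'

```text
clock: 16.47
position: [0.61, 0.0192, 0.3226]
ee_rot: [0.0, 0.707, -0.0, 0.707]
ft_force: [0.8, 0.5, 0.4]
grip_width: 0.997
```

Call:
arm_command --moves '[[[0, 0, -1, 0.47, 0], [0, 0, -1, 0.47, 0], [0, 0, -1, 0.47, 0], [0, 0, -1, 0.47, 0], [0, 0, 0, 0, 0], [0, 0, 0, 0, 0], [0, 0, 0, 0, 0], [0, 0, 0, 0, 0]]]'

```text
clock: 17.13
position: [0.6566, -0.0781, 0.3221]
ee_rot: [-0.0, 0.707, 0.001, 0.707]
ft_force: [-0.3, 0.3, 0.4]
grip_width: 0.999
```

```bash
cat > ov.py <<'E'
from h import *
import sys
# draw points: x,y,z list
def shot(c,r0,c0,h,w,s,name,pts=()):
    im0=manip.camera(c)[:,:,::-1]
    im=cv2.resize(im0[r0:r0+h,c0:c0+w],None,fx=s,fy=s,interpolation=cv2.INTER_CUBIC)
    for X in pts:
        p=proj(c,X)[0]; cv2.circle(im,(int((p[1]-c0+.5)*s),int((p[0]-r0+.5)*s)),3,(0,0,255),-1)
    cv2.imwrite(f"pics/{name}.png",im)
E
python3 - <<'E'
from ov import *
print(manip.get_obs()["position"])
P=[(.6575,-.0785,.178)]
for y in (-.1115,-.1035,-.0695,-.061):
    for x in (.6355,.6795): P.append((x,y,.195))
shot("scene",150,220,100,130,6,"s7",P); shot("top",110,200,80,110,7,"t7",P)
E
```

```text
[ 0.6566 -0.0781  0.3221]
```

View pics/s7.png

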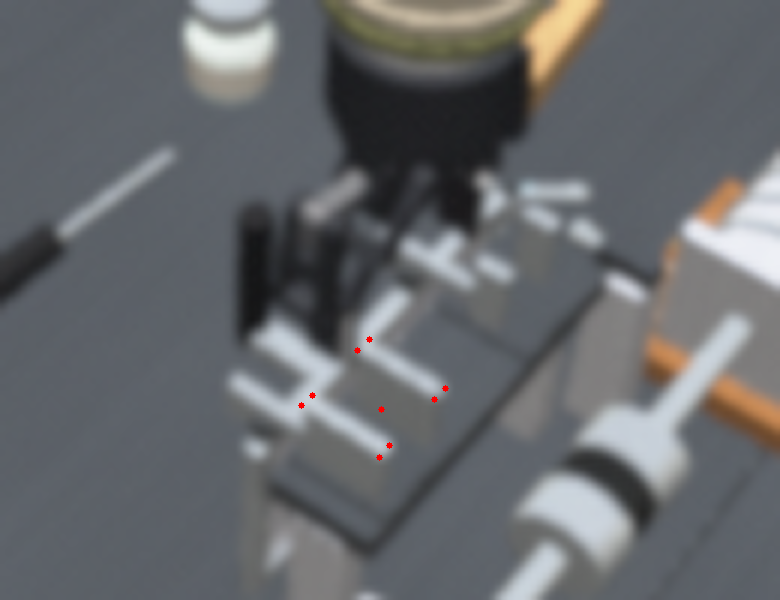

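View pics/t7.png

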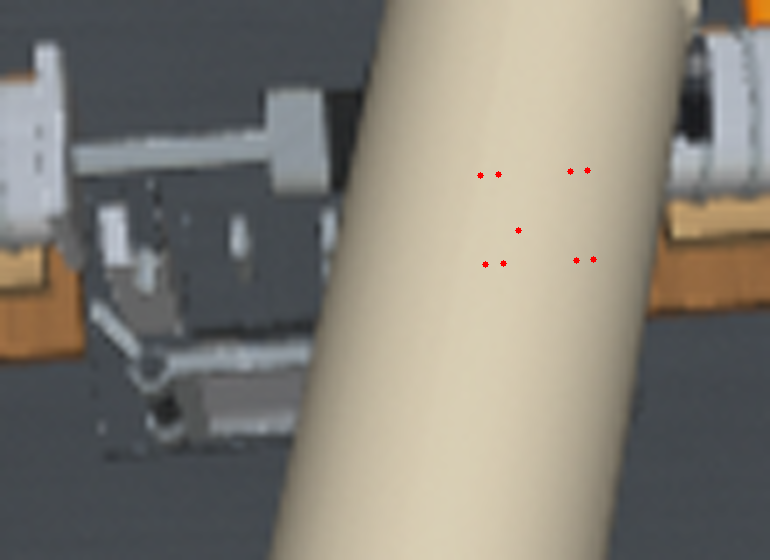

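The tab outlines land on the wide catch within about 1 px. I'll descend with a small -y bias, check, then close.

Call:
arm_command --moves '[[[0, 0.7, -0.12, 0, 0], [0, 0.7, 0, 0, 0], [0, 0.7, 0, 0, 0], [0, 0.7, 0, 0, 0], [0, 0.7, 0, 0, 0], [0, 0, 0, 0, 0], [0, 0, 0, 0, 0], [0, 0, 0, 0, 0]]]'

```text
clock: 17.9
position: [0.6571, -0.0822, 0.2357]
ee_rot: [-0.0, 0.707, 0.0, 0.708]
ft_force: [-0.1, 1.0, -0.2]
grip_width: 1.003
```

```bash
python3 - <<'E'
from ov import *
print(manip.get_obs()["position"],manip.get_obs()["ft_force"])
shot("scene",160,230,80,100,8,"s8")
E
```

```text
[ 0.6571 -0.0822  0.2357] [-0.1168  1.0165 -0.2193]
```

View pics/s8.png

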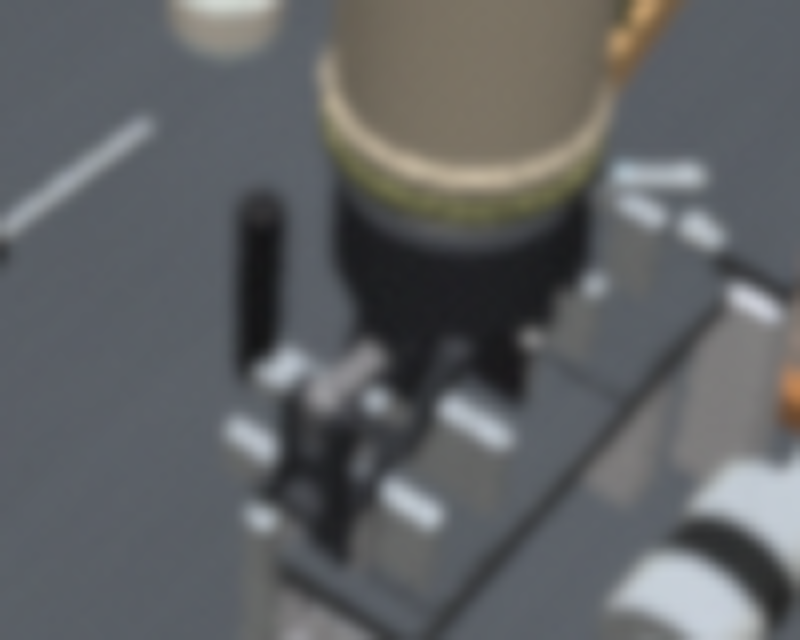

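The fingers straddle both wide tabs at (475,420) and (410,505). I'll shift to the pinch centre and squeeze.

Call:
arm_command --moves '[[[0, 0, 0.15, 0, 0], [0, 0, 0, 0, 0], [0.5, 0, 0, 0, 0], [0.5, 0, 0, 0, 0], [0.6, 0, 0, 0, 0], [0.7, 0, 0, 0, 0], [1, 0, 0, 0, 0], [1, 0, 0, 0, 0], [1, 0, 0, 0, 0], [1, 0, 0, 0, 0], [1, 0, 0, 0, 0], [1, 0, 0, 0, 0]]]'

```text
clock: 18.95
position: [0.6569, -0.0785, 0.2359]
ee_rot: [-0.0, 0.707, 0.001, 0.707]
ft_force: [-4.7, 2.3, 10.7]
grip_width: 0.386
```

```bash
python3 - <<'E'
from h import *
for s in [(188.5,317.5),(182,312),(197.5,324.4)]:
    for t in [(148,221),(143,216),(155.5,217)]: 
        X=tri(s,t); print(s,t,X,np.abs(proj("scene",X)[0]-s).max())
E
```

```text
(188.5, 317.5) (148, 221) [0.658  0.1003 0.147 ] 0.38573119882067886
(188.5, 317.5) (143, 216) [0.6661 0.1082 0.1508] 3.367114019384985
(188.5, 317.5) (155.5, 217) [0.6447 0.1203 0.1185] 1.7015547372117794
(182, 312) (148, 221) [0.6441 0.0941 0.1743] 1.4354132748355255
(182, 312) (143, 216) [0.652  0.1015 0.1786] 5.1334891054691525
(182, 312) (155.5, 217) [0.6306 0.1134 0.1473] 0.13899643627007663
(197.5, 324.4) (148, 221) [0.6771 0.1083 0.1084] 2.591594164551225
(197.5, 324.4) (143, 216) [0.6855 0.1168 0.1116] 1.234236435091134
(197.5, 324.4) (155.5, 217) [0.6639 0.1292 0.0778] 3.9338463151902943
```

Call:
arm_command --moves '[[[0.5, 0, 0, 0, 0], [0.2, 0, -0.1, 0, 0], [0, 0, 0, 0, 0], [0, 0, 0, 0, 0], [0, 0, 0, 0, 0], [0, 0, 0, 0, 0], [0, -0.6, 0, 0, 0], [0, -1, 0, 0, 0], [0, -1, 0, 0, 0], [0, -0.6, 0, 0, 0], [0, 0, 0.6, 0, 0], [0, 0, 1, 0, 0]]]'

```text
clock: 19.95
position: [0.6566, -0.0439, 0.3154]
ee_rot: [0.001, 0.706, -0.002, 0.708]
ft_force: [-0.5, 0.6, -0.8]
grip_width: 1.001
```

Call:
arm_command --moves '[[[0, 0, 1, -0.04, 0], [0, 0, 1, -0.04, 0], [0, 0, 0.8, 0, 0], [0, 0, 0.32, 0, 0], [0, 0, 0, 0, 0], [0, 0, 0, 0, 0], [0, 0, 0, 0, 0]]]'

```text
clock: 20.53
position: [0.6547, 0.0348, 0.3143]
ee_rot: [0.001, 0.707, -0.001, 0.707]
ft_force: [-0.7, 0.1, -0.2]
grip_width: 0.997
```

```bash
python3 - <<'E'
from ov import *
print(manip.get_obs()["position"],manip.get_obs()["ft_force"])
P=[(.655,.041,.178)]
for y in (.008,.016,.0505,.0585):
    for x in (.646,.664): P.append((x,y,.195))
shot("scene",150,240,80,100,8,"s9",P)
E
```

```text
[0.6547 0.0348 0.3143] [-0.7197  0.1414 -0.1553]
```

View pics/s9.png

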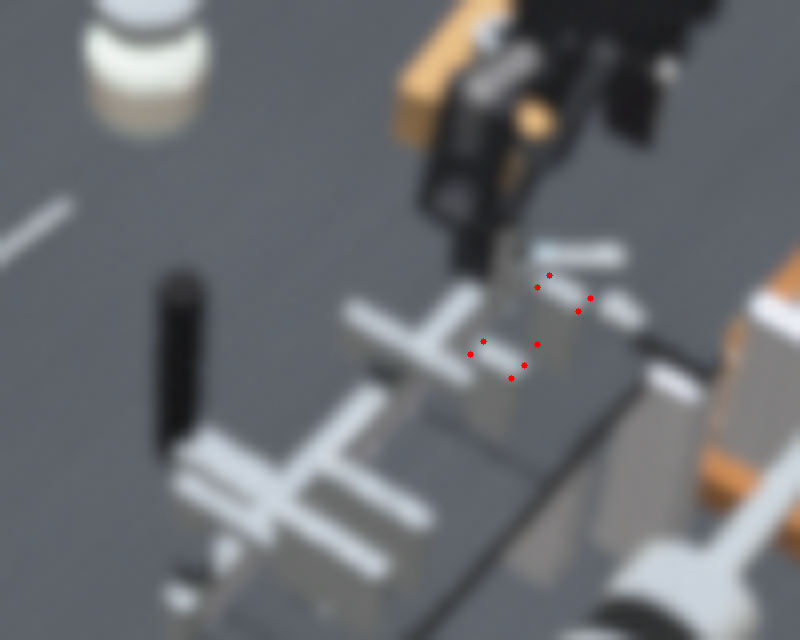

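The wide tabs are now close together at (380,490)/(340,530), and the narrow tab outlines match. I'll descend on the narrow catch.

Call:
arm_command --moves '[[[0, 0.65, 0.06, 0, 0], [0, 0.65, 0, 0, 0], [0, 0.65, 0, 0, 0], [0, 0.65, 0, 0, 0], [0, 0.6, 0, 0, 0], [0, 0, 0, 0, 0], [0, 0, 0, 0, 0], [0, 0, 0, 0, 0]]]'

```text
clock: 21.25
position: [0.6552, 0.0373, 0.2355]
ee_rot: [0.001, 0.707, -0.001, 0.708]
ft_force: [1.3, -0.2, 0.4]
grip_width: 1.0
```

```bash
python3 - <<'E'
from ov import *
print(manip.get_obs()["position"],manip.get_obs()["ft_force"])
shot("scene",150,240,80,100,8,"s10")
E
```

```text
[0.6552 0.0373 0.2355] [ 1.2794 -0.2176  0.3653]
```

View pics/s10.png

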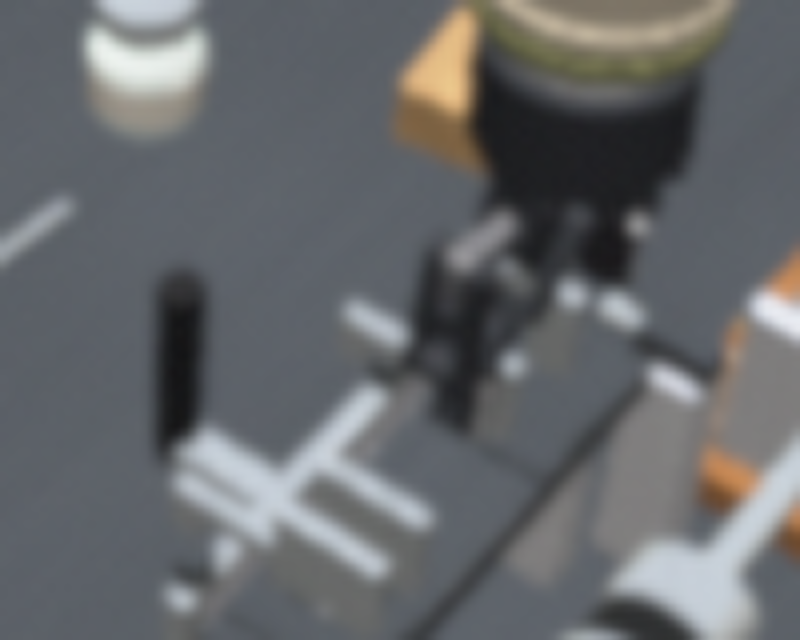

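The fingers straddle the narrow tabs, visible at (512,365) and (570,295). Squeezing now.

Call:
arm_command --moves '[[[0, 0, 0.15, 0, 0], [0, 0, 0, 0, 0], [0.5, 0, 0, 0, 0], [0.5, 0, 0, 0, 0], [0.6, 0, 0, 0, 0], [0.7, 0, 0, 0, 0], [1, 0, 0, 0, 0], [1, 0, 0, 0, 0], [1, 0, 0, 0, 0], [1, 0, 0, 0, 0], [1, 0, 0, 0, 0], [1, 0, 0, 0, 0]]]'

```text
clock: 22.3
position: [0.655, 0.0416, 0.2356]
ee_rot: [-0.0, 0.707, -0.0, 0.708]
ft_force: [-3.0, -0.7, 7.7]
grip_width: 0.383
```

Call:
arm_command --moves '[[[0.5, 0, 0, 0, 0], [0.2, 0, -0.1, 0, 0], [0, 0, 0, 0, 0], [0, 0, 0, 0, 0], [0, 0, 0, 0, 0], [0, 0, 0, 0, 0], [0, -0.6, 0, 0, 0], [0, -1, 0, 0, 0], [0, -1, 0, 0, 0], [0, -0.8, 0, 0, 0], [0.3, 0, -0.4, -0.4, 0], [0.3, 0, -0.8, -0.8, 0]]]'

```text
clock: 23.3
position: [0.6259, 0.0122, 0.3201]
ee_rot: [-0.001, 0.706, 0.002, 0.708]
ft_force: [0.1, -0.6, 0.3]
grip_width: 0.751
```

Call:
arm_command --moves '[[[0.3, 0, -0.8, -0.9, 0], [0.3, 0, -0.8, -0.9, 0], [0.3, 0, -0.7, -0.8, 0], [0.3, 0, 0, 0, 0], [0.3, 0, 0, 0, 0], [0.3, 0, 0, 0, 0]]]'

```text
clock: 23.8
position: [0.56, -0.0473, 0.3196]
ee_rot: [0.0, 0.707, 0.0, 0.707]
ft_force: [-0.2, 1.0, 0.3]
grip_width: 0.697
```

```bash
python3 - <<'E'
from ov import *
o=manip.get_obs(); print(o["position"],o["ft_force"],o["joint_pos"],o["grip_width"])
P=[(.5585,-.0505,.215),(.5585,-.0505,.135),(.612,.098,.148)]
shot("scene",150,230,80,100,8,"s11",P); shot("top",120,200,80,100,8,"t11",P)
for q in ["gate_post","catch_narrow_pinch"]:
  for c,z in (("scene",.19),("top",.19)):
    for d in manip.pinpoint(q,c)[:2]: print(q,c,d["confidence"],atz(c,d["pixel"],z))
E
```

```text
[ 0.56   -0.0473  0.3196] [-0.1788  1.0265  0.287 ] [-0.5475  0.1992  0.6376  1.6392 -0.1221  1.3426  1.6793] 0.6969196176163177
gate_post scene 0.61 [ 0.5504 -0.048   0.19  ]
gate_post scene 0.29 [0.5551 0.2103 0.19  ]
gate_post top 0.16 [0.443  0.2923 0.19  ]
gate_post top 0.16 [0.5516 0.0851 0.19  ]
catch_narrow_pinch scene 0.71 [0.6572 0.024  0.19  ]
catch_narrow_pinch scene 0.64 [0.4679 0.0369 0.19  ]
catch_narrow_pinch top 0.82 [0.6528 0.0446 0.19  ]
```

View pics/s11.png

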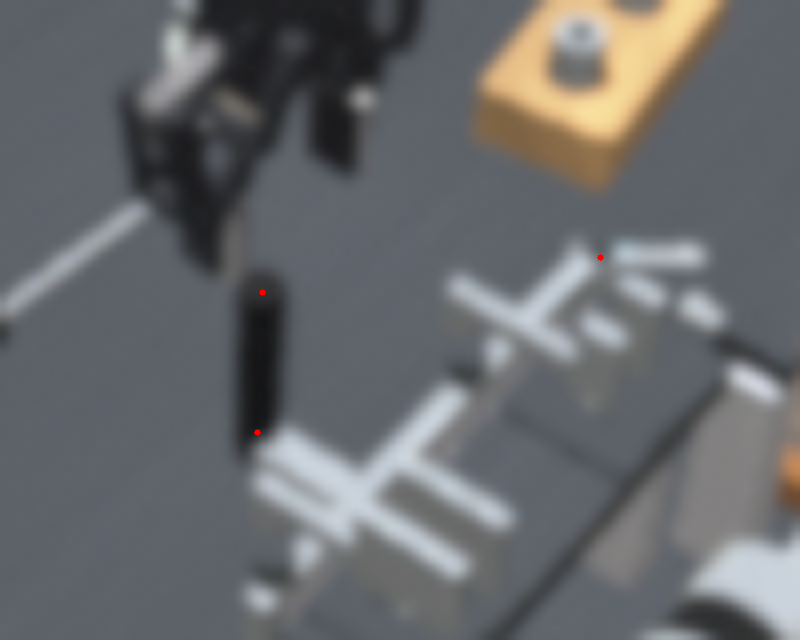

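View pics/t11.png

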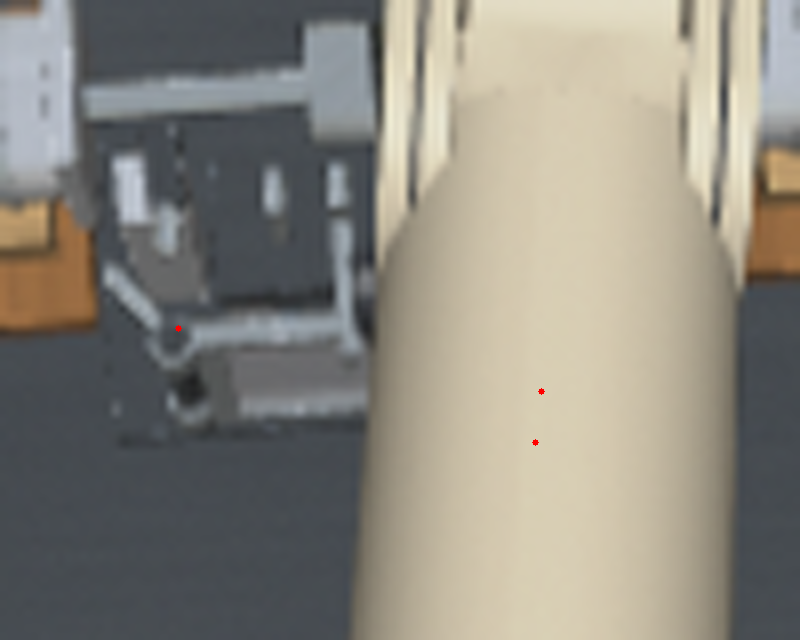

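Both catches now show the short tab gap, narrow at (600,330)/(645,290) and wide at (410,520). The post axis is near (260,290), and the fingers are above it. I'll descend and grip it.

Call:
arm_command --moves '[[[0.3, 0, -0.06, -0.1, 0], [0.3, 0.6, 0, 0, 0], [0.3, 0.8, 0, 0, 0], [0.3, 0.8, 0, 0, 0], [0.3, 0.8, 0, 0, 0], [0.3, 0, 0, 0, 0], [0.3, 0, 0, 0, 0], [0.3, 0, 0, 0, 0]]]'

```text
clock: 24.77
position: [0.5576, -0.0496, 0.2456]
ee_rot: [0.0, 0.707, -0.0, 0.708]
ft_force: [-0.1, 0.3, 0.1]
grip_width: 0.705
```

```bash
python3 - <<'E'
from ov import *
o=manip.get_obs(); print(o["position"],o["ft_force"],o["grip_width"])
shot("scene",150,210,80,100,8,"s12")
E
```

```text
[ 0.5576 -0.0496  0.2456] [-0.0618  0.324   0.1497] 0.7049913802250619
```

View pics/s12.png

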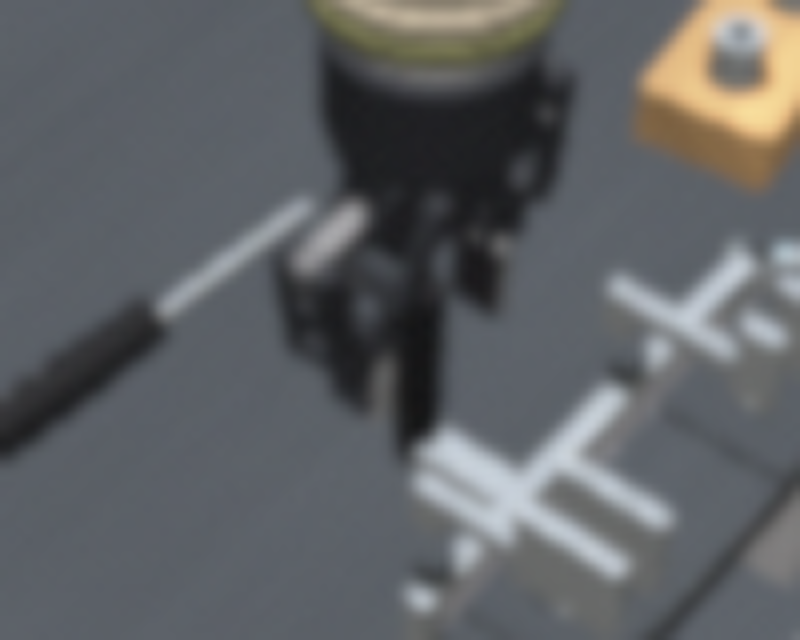

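The post, at (415,400), stands between the fingers. Closing.

Call:
arm_command --moves '[[[0.6, 0, 0, 0, 0], [1, 0, 0, 0, 0], [1, 0, 0, 0, 0], [1, 0, 0, 0, 0], [1, 0, 0, 0, 0], [1, 0, 0, 0, 0], [1, 0, 0, 0, 0], [1, 0, 0, 0, 0]]]' --force 50

```text
clock: 25.48
position: [0.5575, -0.0495, 0.245]
ee_rot: [0.0, 0.707, -0.0, 0.707]
ft_force: [-0.7, 0.3, 4.9]
grip_width: 0.196
```

```bash
python3 - <<'E'
from h import *
p=np.array([-.0545,-.148]); th=np.arange(0,1.2601,.06)
P=np.array([[p[0]*np.cos(t)+p[1]*np.sin(t),-p[0]*np.sin(t)+p[1]*np.cos(t)] for t in th])
d=np.diff(P,axis=0)/.025
for t,a in zip(th[1:],d): print(round(t,2),"y %.2f z %.2f"%(a[1],a[0]))
print(P[-1]+[.612,.098])
E
```

```text
0.06 y 0.14 z -0.35
0.12 y 0.16 z -0.34
0.18 y 0.18 z -0.33
0.24 y 0.20 z -0.32
0.3 y 0.22 z -0.31
0.36 y 0.24 z -0.29
0.42 y 0.26 z -0.28
0.48 y 0.27 z -0.26
0.54 y 0.29 z -0.25
0.6 y 0.30 z -0.23
0.66 y 0.31 z -0.21
0.72 y 0.33 z -0.19
0.78 y 0.34 z -0.17
0.84 y 0.35 z -0.15
0.9 y 0.36 z -0.13
0.96 y 0.36 z -0.11
1.02 y 0.37 z -0.09
1.08 y 0.37 z -0.06
1.14 y 0.38 z -0.04
1.2 y 0.38 z -0.02
1.26 y 0.38 z 0.00
[0.4544 0.1046]
```

Call:
arm_command --moves '[[[1, 0, 0.14, -0.35, 0], [1, 0, 0.16, -0.34, 0], [1, 0, 0.18, -0.33, 0], [1, 0, 0.2, -0.32, 0], [1, 0, 0, 0, 0], [1, 0, 0, 0, 0]]]'

```text
clock: 25.98
position: [0.5227, -0.034, 0.2449]
ee_rot: [0.0, 0.707, -0.001, 0.707]
ft_force: [-3.4, -7.1, 7.7]
grip_width: 0.199
```

Call:
arm_command --moves '[[[1, 0, 0.22, -0.31, 0], [1, 0, 0.24, -0.29, 0], [1, 0, 0.26, -0.28, 0], [1, 0, 0.27, -0.26, 0], [1, 0, 0.29, -0.25, 0], [1, 0, 0.3, -0.23, 0], [1, 0, 0.31, -0.21, 0], [1, 0, 0, 0, 0]]]'

```text
clock: 26.65
position: [0.4738, 0.0108, 0.2445]
ee_rot: [0.0, 0.71, -0.003, 0.704]
ft_force: [-27.4, -21.4, 26.4]
grip_width: 0.192
```

```bash
python3 - <<'E'
from ov import *
o=manip.get_obs(); print(o["position"],o["ft_force"],o["grip_width"])
shot("scene",140,210,90,110,7,"s13"); shot("top",120,190,80,110,7,"t13")
E
```

```text
[0.4738 0.0108 0.2445] [-27.4425 -21.3835  26.4349] 0.1921160692775583
```

View pics/s13.png

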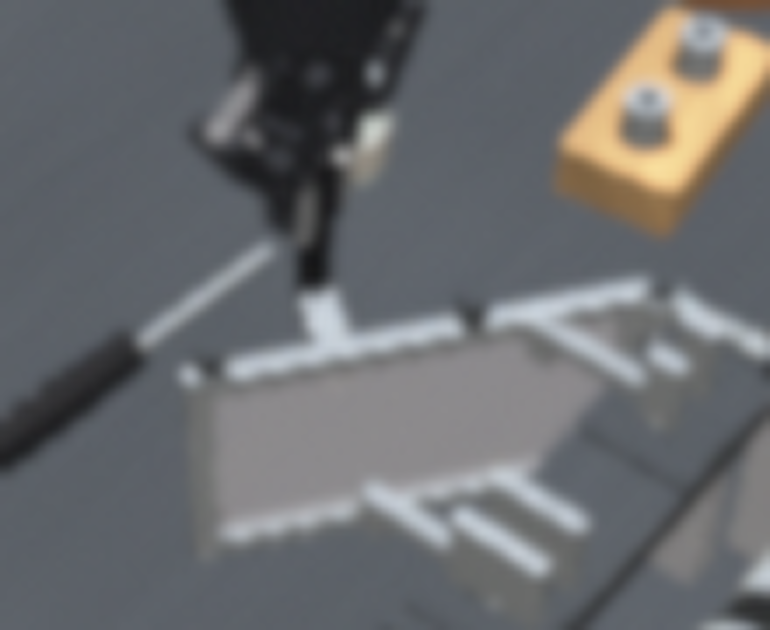

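```bash
python3 - <<'E'
from h import *
A=np.array([[.5575,-.0495],[.5227,-.034],[.4738,.0108]])
M=np.c_[2*A,np.ones(3)]; s=np.linalg.solve(M,(A**2).sum(1)); print("3pt",s[:2],np.sqrt(s[2]+s[:2]@s[:2]))
for r in (.158,.16,.162,.165):
    a,b=A[0],A[2]; m=(a+b)/2; d=b-a; L=np.linalg.norm(d); n=np.array([-d[1],d[0]])/L
    for sg in (1,-1):
        c=m+sg*n*np.sqrt(r*r-L*L/4); print(r,c)
print(atz("scene",((290+.5)/7+140,(660+.5)/7+210),.15))
for q in ["gate_hinge","gate_post"]:
  for c in ("scene","top"):
    for d in manip.pinpoint(q,c)[:2]: print(q,c,d["confidence"],atz(c,d["pixel"],.19))
print(manip.get_obs()["ft_force"],manip.get_obs()["torque"])
E
```

```text
3pt [0.6058 0.1058] 0.1626720310650462
0.158 [ 0.4284 -0.1405]
0.158 [0.6029 0.1018]
0.16 [ 0.4271 -0.1422]
0.16 [0.6042 0.1035]
0.162 [ 0.4259 -0.144 ]
0.162 [0.6054 0.1053]
0.165 [ 0.424  -0.1465]
0.165 [0.6073 0.1078]
[0.6119 0.0968 0.15  ]
gate_hinge scene 0.73 [0.6008 0.1105 0.19  ]
gate_hinge scene 0.49 [ 0.4792 -0.1122  0.19  ]
gate_hinge top 0.62 [ 0.4147 -0.464   0.19  ]
gate_hinge top 0.56 [0.6135 0.1075 0.19  ]
gate_post scene 0.95 [0.4785 0.0062 0.19  ]
gate_post top 0.27 [0.3309 0.1671 0.19  ]
[-26.2367 -22.1532  27.251 ] [-4.0599  5.108  -0.189 ]
```

View pics/t13.png

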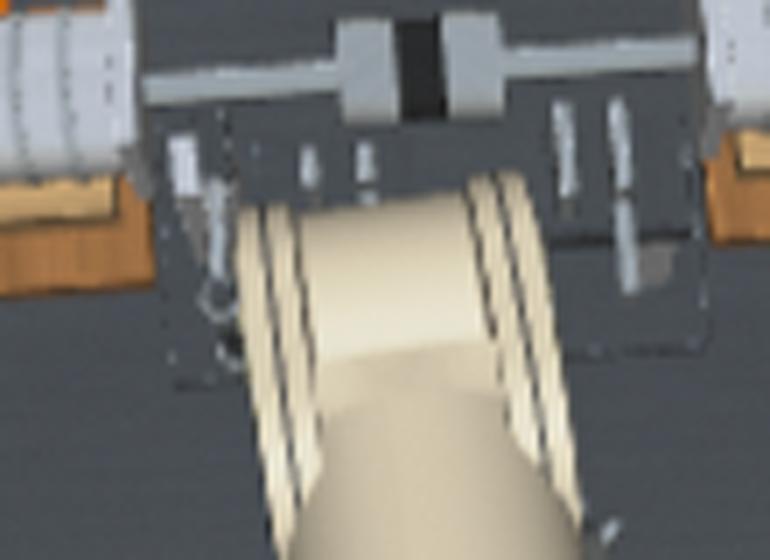

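```bash
python3 - <<'E'
import numpy as np
h=np.array([.606,.105]);c=np.array([.4782,.0148])
for a in np.radians(np.linspace(54.5,87.3,11)):
    p=h-.163*np.array([np.sin(a),np.cos(a)]); d=(p-c)/.025; c=p; print(np.round(np.degrees(a),1),"y %.2f z %.2f"%(d[1],d[0]),p)
E
```

```text
54.5 y -0.18 z -0.20 [0.47329917 0.01034542]
57.8 y 0.31 z -0.21 [0.46810084 0.01809303]
61.1 y 0.32 z -0.19 [0.46335431 0.02612537]
64.3 y 0.33 z -0.17 [0.45907513 0.03441612]
67.6 y 0.34 z -0.15 [0.45527732 0.04293814]
70.9 y 0.35 z -0.13 [0.45197333 0.05166348]
74.2 y 0.36 z -0.11 [0.44917397 0.06056357]
77.5 y 0.36 z -0.09 [0.44688842 0.06960925]
80.7 y 0.37 z -0.07 [0.44512417 0.07877088]
84.0 y 0.37 z -0.05 [0.44388699 0.08801845]
87.3 y 0.37 z -0.03 [0.44318095 0.09732165]
```

Call:
arm_command --moves '[[[1, 0, -0.18, -0.2, 0], [1, 0, 0.31, -0.21, 0], [1, 0, 0.32, -0.19, 0], [1, 0, 0.33, -0.17, 0], [1, 0, 0.34, -0.15, 0], [1, 0, 0.35, -0.13, 0], [1, 0, 0, 0, 0]]]'

```text
clock: 27.53
position: [0.4501, 0.0533, 0.2445]
ee_rot: [-0.001, 0.708, 0.001, 0.706]
ft_force: [-8.5, -3.8, 10.7]
grip_width: 0.202
```

Call:
arm_command --moves '[[[1, 0, 0.36, -0.14, 0], [1, 0, 0.36, -0.1, 0], [1, 0, 0.37, -0.07, 0], [1, 0, 0.37, -0.05, 0], [1, 0, 0.37, -0.03, 0], [1, 0, 0, 0, 0], [1, 0, 0, 0, 0], [1, 0, 0, 0, 0]]]'

```text
clock: 28.2
position: [0.4409, 0.0983, 0.2444]
ee_rot: [-0.0, 0.708, 0.0, 0.706]
ft_force: [-5.6, -2.6, 7.9]
grip_width: 0.196
```

```bash
python3 - <<'E'
from ov import *
o=manip.get_obs(); print(o["position"],o["ft_force"],o["grip_width"],o["clock"])
shot("scene",110,210,130,130,5,"s14"); im=manip.camera("top"); cv2.imwrite("pics/t14.png",im[:,:,::-1])
X=np.array([.606,.105])
v=o["position"][:2]-X; print(np.arctan2(-v[0],-v[1])-np.arctan2(.0485,.1545), np.hypot(*v))
v=o["position"][:2]-np.array([.612,.098]); print(np.arctan2(-v[0],-v[1])-np.arctan2(.0545,.1475))
E
```

```text
[0.4409 0.0983 0.2444] [-5.6183 -2.5983  7.8516] 0.19550092336493444 28.2
1.2259664766840959 0.1652513775430541
1.2185202457866862
```

View pics/s14.png

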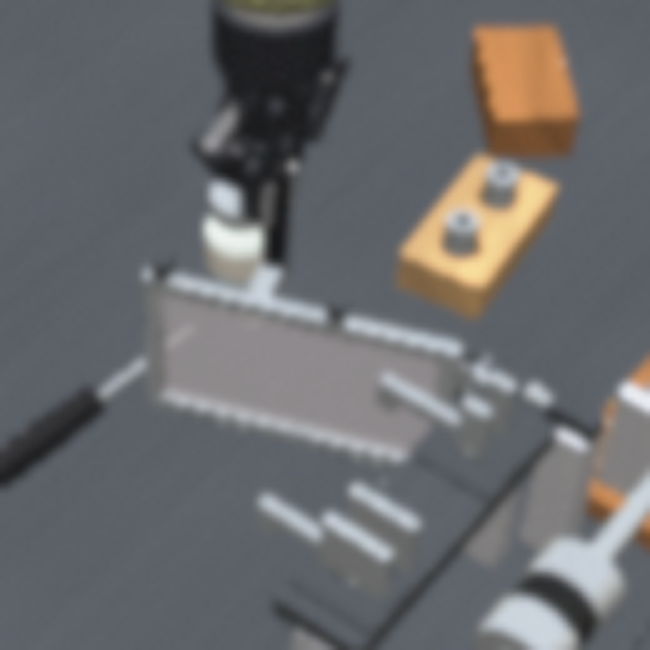

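View pics/t14.png

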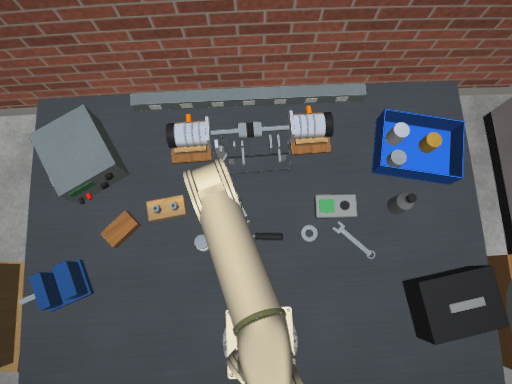

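The gate stands about 1.22 rad open with the fingers on the post at (270,215). Both tab pairs are closed up and both bushes are in the rack. I'll let it settle before handing in.

Call:
arm_command --moves '[[[1, 0, 0.1, -0.05, 0], [1, 0, 0, 0, 0], [1, 0, 0, 0, 0], [1, 0, 0, 0, 0], [1, 0, 0, 0, 0], [1, 0, 0, 0, 0], [1, 0, 0, 0, 0], [1, 0, 0, 0, 0]]]'

```text
clock: 28.97
position: [0.4407, 0.0998, 0.2444]
ee_rot: [0.0, 0.707, -0.0, 0.707]
ft_force: [1.3, -2.6, 5.1]
grip_width: 0.199
```

```bash
python3 - <<'E'
from h import *
o=manip.get_obs(); print(o["position"],o["ft_force"],o["grip_width"],o["joint_velocities"],o["clock"])
print(manip.hand_in())
E
```

```text
[0.4407 0.0998 0.2444] [ 1.3123 -2.6144  5.096 ] 0.19943901594476465 [ 0.0008  0.0008 -0.001  -0.0012  0.0022  0.0006  0.0005] 28.9667
the job is handed in; nothing more can be done
None
```

I carried out all the steps in order and handed the job in at 28.97 s of the 72 s allowed. `hand_in` gives no verdict.

- **Bushes:** both were dropped into the rack, one in each bore. The pictures show them short and upright, as they should look when fully down.
- **Catches:** I squeezed the wide catch first, then the narrow one. Both stopped at a reading of about 0.385 opening, which is about 34 mm between the tabs, the fully squeezed gap. Later pictures show both tab pairs still closed up.
- **Gate:** it went past the detent and is open about 1.22 to 1.23 rad, worked out from the tool position (stop 1.35). At hand-in the gripper was still holding the post, the arm was still and the force on the tool was about 6 N.
- **Bystanders:** they look unmoved in the final pictures. I did not measure them.

**What disagreed:**
- **Camera positions:** the two cameras differed by 2 to 3 mm along y, so I averaged them.
- **Hinge estimate:** my first estimate was about 6 to 9 mm off. Near the detent the force on the tool rose to about 44 N, well below the 120 N wrist limit. Refitting the arc brought it down.

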